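# Gang-clamp spacer blanks on parallels in a quick-action vice

### The job

Set up this batch for cross-drilling in the quick-action vice: turn its cam knob anticlockwise to its free stop, draw the sliding jaw wide open, and lay the taller pair of parallels flat on the bed, both crosswise to the slide, one near each end of where the 56 mm long blanks will lie. Lay every bored square blank flat across both parallels, side by side, its length along the slide and its ends facing the jaws, then slide the jaw up until it holds them all against the fixed jaw, and only then turn the cam knob clockwise to its stop to clamp them. Leave the low parallels, the chip brush and the hex key where they lie.

Things in the scene. Friction and masses are not known exactly. Their poses are not given: they have to be found in the camera images.
- vise: quick-action vice, dark cast body 224 x 62 mm with four 12 mm high lugs (100 mm across) at its ends, fixed to the bench; place and yaw vary. Origin on the bench; +x along the slide from the sliding jaw (near the robot) to the fixed jaw (far), z up. Flat bed 32 mm above the bench; fixed jaw's face is x = +50 mm, y -31 to +31 mm, top 57 mm above the bench; body from x = -126 to 98 mm
- bed_mid (a point): point on top of the bed (z = 32 mm above the bench) on the vice's centre line, 28 mm in front of the fixed jaw's face: below the middle of a clamped blank; axes as the vice's
- jaw_face (a point): centre of the sliding jaw plate's face (62 mm wide, top 57 mm above the bench, lower edge 3 mm over the bed), 14 mm above the bed; axes as the vice's (x towards the fixed jaw). It moves with the slide and with the cam
- jaw_plate: the sliding jaw's steel plate, 8 x 62 x 22 mm, driven forward out of the carriage by the cam through springs (2.5 N/mm, up to 4 mm of give), so it keeps pressing; origin at its middle, axes as the vice's
- jaw_slide (a joint): carriage of the sliding jaw: value = gap between the jaw faces in m with the cam free; 0 shut, 0.080 wide open (towards the robot). Moving it takes 9 N and it stays where left; it pushes blanks along before it. Starts at 0.015 to 0.045. Move it by the cam knob standing on it, whose axis is 50 mm behind the jaw face (cam free)
- cam_knob (a joint): cam knob on the carriage, vertical axis, rad, grows clockwise from above: 0 = free stop (bar handle lies across the vice, parallel to the jaws), 1.4 = clamped stop (handle about in line with the slide). From 0 to 1.4 it drives the jaw plate 3 mm forward out of the carriage; takes about 0.1 Nm, stays where left, starts at 0.6 to 1.4
- knob_grip (a point): middle of the cam knob's black bar handle: bar 60 mm long (y), 14 mm wide (x), 22 mm high, centre 83 mm above the bench and 26 mm above the carriage's flat top; below it only the 24 mm thick hub. Take it from above across its 14 mm; it can be both dragged and turned so
- parallel_0_c (a point): centre of one of the two taller parallels: ground steel bar 70 mm long (x axis, horizontal), 18 mm square (any long side may be down), with three small cross holes; lies on the bench. It is 8 mm longer than the jaws are wide, so it can be held by its two ends and set down between the jaws. Both taller parallels are alike
- parallel_1_c (a point): centre of one of the two taller parallels: ground steel bar 70 mm long (x axis, horizontal), 18 mm square (any long side may be down), with three small cross holes; lies on the bench. It is 8 mm longer than the jaws are wide, so it can be held by its two ends and set down between the jaws. Both taller parallels are alike
- blank_0_c (a point): centre of a spacer blank: square aluminium bar 22 x 22 mm, 56 mm long (x axis, horizontal), with a 9 mm bore along its length; all four long sides alike, any may be down; lies on the bench. To be clamped by its two ends, x along the slide either way round; in the vice its top stands 15 mm above the jaws. Absent in some runs
- blank_1_c (a point): centre of a spacer blank: square aluminium bar 22 x 22 mm, 56 mm long (x axis, horizontal), with a 9 mm bore along its length; all four long sides alike, any may be down; lies on the bench. To be clamped by its two ends, x along the slide either way round; in the vice its top stands 15 mm above the jaws. Absent in some runs
- blank_2_c (a point): centre of a spacer blank: square aluminium bar 22 x 22 mm, 56 mm long (x axis, horizontal), with a 9 mm bore along its length; all four long sides alike, any may be down; lies on the bench. To be clamped by its two ends, x along the slide either way round; in the vice its top stands 15 mm above the jaws. Absent in some runs
- blank_3_c (a point): centre of a spacer blank: square aluminium bar 22 x 22 mm, 56 mm long (x axis, horizontal), with a 9 mm bore along its length; all four long sides alike, any may be down; lies on the bench. To be clamped by its two ends, x along the slide either way round; in the vice its top stands 15 mm above the jaws. Absent in some runs
- blank_0: the same blank; origin at the centre of one long side (its underside at the start), axes as its centre point's
- blank_1: the same blank; origin at the centre of one long side (its underside at the start), axes as its centre point's
- blank_2: the same blank; origin at the centre of one long side (its underside at the start), axes as its centre point's
- blank_3: the same blank; origin at the centre of one long side (its underside at the start), axes as its centre point's
- low_parallel_0: one of the low pair of parallels, plain steel bar 70 x 14 x 9 mm, lying on the bench; origin at the centre of its underside; not used, leave it alone
- low_parallel_1: the other low parallel, 70 x 14 x 9 mm; leave it alone
- chip_brush: round chip brush with wooden handle, 122 mm long, lying on the bench; leave it alone
- hex_key: black L-shaped hex key, 93 mm long, lying on the bench; leave it alone
Not all that is in view belongs to the job. What is shaped like the part that bears parallel_1_c but purple or red is not meant.

How it is judged:
By the outcome, as a careful person would: the job done as asked, in the order asked, and still so for the second after the job is handed in, with the robot touching nothing.
Of blank_0, blank_1, blank_2, blank_3 only 2 to 3 are there at a start; the rules pass over those that are not, and their reading is None.
At some moment in a run one of blank_0, blank_1, blank_2, blank_3 may be knocked a few centimetres aside while the robot is not near it.
It also fails if it takes over 210 s, if anything falls off the work surface, if the arm or the gripper's body presses on something with over 40 N, if the wrist force passes 120 N, or if a joint passes its speed limit or range.

### The arm

A 7-joint arm with a two-finger parallel gripper is mounted at the origin on a cart in front of the work surface, level with it; the furniture and walls round the work are solid. World frame = base frame: x ahead of the robot, y to its left, z up, the work surface at z = 0. Lengths are in m, angles in rad, forces in N, time in s.
With the tool pointing down it reaches from about 0.4 to 0.85 m from the base axis. Payload 4.5 kg.
Tool frame: the origin (TCP) lies on the centre line of the jaws, within the pads' length; the fingertips stand 25 mm ahead of it and the grasp point (between the pads) lies 6 mm ahead of it; z points along the fingers, y is the direction in which the jaws open and shut (so a half turn about z gives the same grasp; the last joint's range is limited). The gripper opens to 88 mm and grips with 3 to 60 N. Pads are 18 mm wide; open, the fingers measure 123 mm over their backs; the gripper's body (75 mm by 187 mm) begins 45 mm behind the grasp point.
Start: joints at [-1.231, 0.689, -0.195, 1.565, 0.157, 0.902, -0.215], TCP at [0.188, 0.596, 0.264] pointing down, gripper open.
Joint ranges: [-3.01, 3.01], [-0.46, 2.08], [-1.47, 1.51], [0.13, 2.56], [-1, 4.14], [0.04, 2.09], [-2.66, 2.66]. Speed limits (rad/s): [2.57, 2.57, 3.14, 3.14, 3.14, 3.14, 3.14].

### API

Orientations are given as a unit quaternion [x, y, z, w].
In Python, from plant import r, eyes gives the robot as it stands.
- The arm moves only by the tool servo_tool, never from a script. Its argument "deltas" is a list of rows, each an object of numbers: "dx", "dy", "dz": the shift along the tool's x, y, z in units of 60 mm (1.0 is 60 mm); "ax", "ay", "az": the turn, a rotation vector about the tool's x, y, z in units of 6 degrees (1.0 is 6 degrees); "hand": the finger opening in mm, from 0 to 88.1. A call has 1 to 10 rows; each row is the pose to reach, as a shift and turn from the pose commanded when the call began, along the tool's axes at that moment; what a row does not reach only later rows make up. A row lasts 1/8 s, in which the tool goes at most 62.5 mm and 10.7 degrees, less where a joint would pass 70% of its speed; a pose out of reach is approached as far as the arm can. A call with a gripper value outside its range is refused whole. The fingers move at their own pace and stop on an object; "newtons" is the grip in N (left out, the last holds). Time passes only in rows, so rows that repeat a pose let the fingers close. It gives the time, the measured TCP pose, the force and the opening at its end, in the units of the state.
- r.get_state(): the state, without advancing time (a new reading comes with each control period).
- eyes.snapshot(name): name is "scene" or "top"; returns (picture, depth): 480x640x3 uint8, red, green, blue; 480x640 float32, m along the optical axis (not along the pixel's ray), 0 where there is no reading.
- eyes.camera_model(name): a dict with "fx", "fy", "cx", "cy" (pixels), "pose" (4x4, takes a point from camera to world coordinates). Camera axes: x right, y up, looking along -z (the intrinsics and any distortion apply to the point x, -y, -z); pixel columns grow to the right and rows downward; lengths in m; the calibration is good to about 2 mm. A picture is of the moment at which its call begins. camera_model takes no time and is no camera call.
- r.finish_job(): hands the job in, once; it reports no verdict.
The state is a dict: "clock": time; "q": joint angles; "qd": joint speeds; "joint_torque": joint torques, N m; "tool_pos": TCP position; "eef_rot": TCP orientation; "contact_force": force on the tool from outside, world axes, zero at the start; "moment": the same for the moment, N m; "opening": opening from 0.0 (shut) to 1.0 (fully open).
Only numpy, scipy, OpenCV 4.12 (cv2) and the standard library are available. Lean on these libraries where they do the work, as an engineer would, in place of code of your own. Each camera call takes 0.05 s, during which the arm holds its last target.

## Working session

There is one attempt and no reset: what is moved stays moved. The work goes in short steps, Python scripts to look and compute and a tool call to move; the robot and the scene stay as the last step left them, time stands still between calls to the robot, and variables do not carry over. Pictures are saved under pics/ and viewed, and the job is handed in when it is done.

Besides the shell and the picture viewer there is one more tool, called as name(argument=value, ...) on one line, values as JSON. servo_tool: Moves the arm, as the interface text tells. Its arguments: {"type":"object","properties":{"deltas":{"type":"array","items":{"type":"object","properties":{"dx":{"type":"number"},"dy":{"type":"number"},"dz":{"type":"number"},"ax":{"type":"number"},"ay":{"type":"number"},"az":{"type":"number"},"hand":{"type":"number"}}}},"newtons":{"type":"number"}},"required":["deltas"]}

```bash
ls; mkdir -p pics; cat > h.py <<'E'
import numpy as np, cv2
from plant import r, eyes
def snap(n,f):
    p,d=eyes.snapshot(n); cv2.imwrite('pics/'+f+'.png',p[:,:,::-1]); np.savez('pics/'+f+'.npz',p=p,d=d); return p,d
E
python3 - <<'E'
from h import *
print(r.get_state())
for n in ('scene','top'):
    snap(n,n+'0'); print(eyes.camera_model(n))
E
```

```text
pics
{'clock': 0.0, 'q': array([-1.23119729,  0.68997984, -0.19452697,  1.56634839,  0.15726736,
        0.90249334, -0.21509654]), 'qd': array([ 0.00135306, -0.0004809 , -0.00020793,  0.00164807, -0.00081028,
        0.0001556 , -0.00016875]), 'joint_torque': array([ 2.76004748e-04, -5.27569020e+01, -1.26656301e+00, -1.53423142e+01,
       -5.25534817e-02,  6.64742023e-03,  1.70586109e-04]), 'tool_pos': array([0.18801212, 0.59543111, 0.26291174]), 'eef_rot': array([ 1.52265765e-01,  9.88339157e-01, -9.15678460e-04, -9.04266198e-05]), 'contact_force': array([0.60679565, 0.55254548, 0.44573475]), 'moment': array([-0.00242475, -0.03657326, -0.00521862]), 'opening': 0.9990081713574919}
{'fx': 447.95538422636446, 'fy': 447.95538422636446, 'cx': 317.9402446524146, 'cy': 241.4913680524953, 'pose': array([[ 0.82425867,  0.27390717, -0.49555274,  0.11158151],
       [-0.56621215,  0.39687161, -0.7224242 , -0.68868935],
       [-0.00120635,  0.87605239,  0.48221443,  0.50648457],
       [ 0.        ,  0.        ,  0.        ,  1.        ]])}
{'fx': 561.0603363973489, 'fy': 561.0603363973489, 'cx': 313.36846836229006, 'cy': 235.02698385726933, 'pose': array([[ 0.01894384,  0.98554151, -0.16837182,  0.37861771],
       [-0.9996991 ,  0.02129581,  0.01217403, -0.01926812],
       [ 0.01558362,  0.16809053,  0.98564838,  1.12771093],
       [ 0.        ,  0.        ,  0.        ,  1.        ]])}
```

View pics/scene0.png

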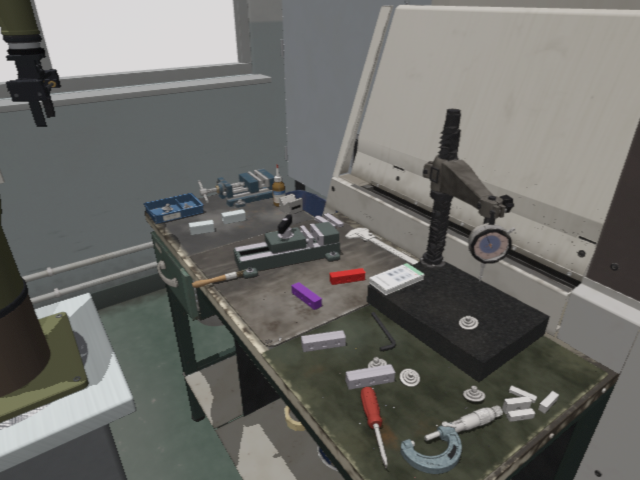

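View pics/top0.png

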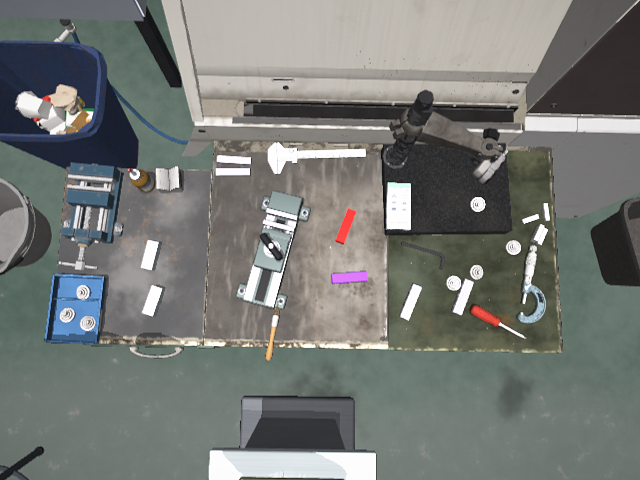

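```bash
python3 - <<'E'
import cv2
t=cv2.imread('pics/top0.png'); s=cv2.imread('pics/scene0.png')
cv2.imwrite('pics/c1.png',cv2.resize(t[140:360,60:330],(800,652)[:2],interpolation=cv2.INTER_CUBIC)[:600])
cv2.imwrite('pics/c2.png',cv2.resize(t[170:350,330:560],(766,600),interpolation=cv2.INTER_CUBIC))
cv2.imwrite('pics/c3.png',cv2.resize(s[170:300,140:360],(800,473),interpolation=cv2.INTER_CUBIC))
E
```

```text
(no output)
```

View pics/c1.png

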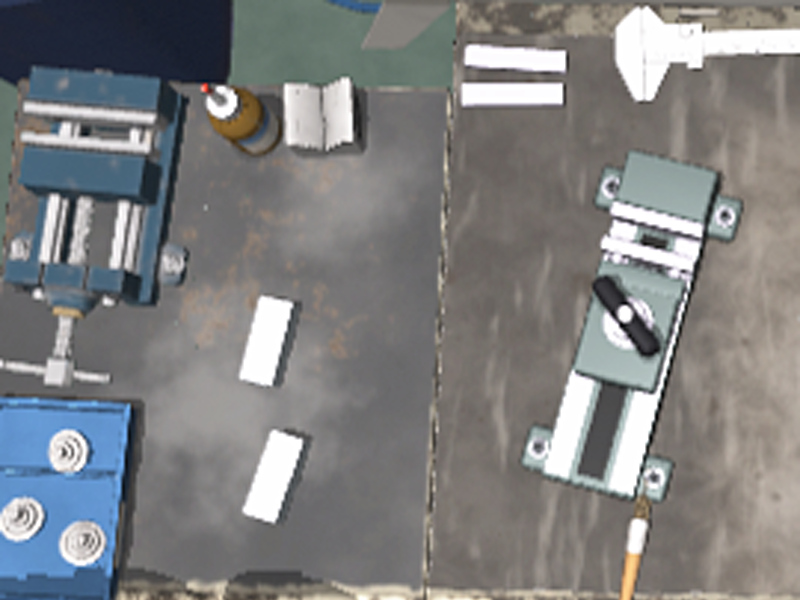

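View pics/c2.png

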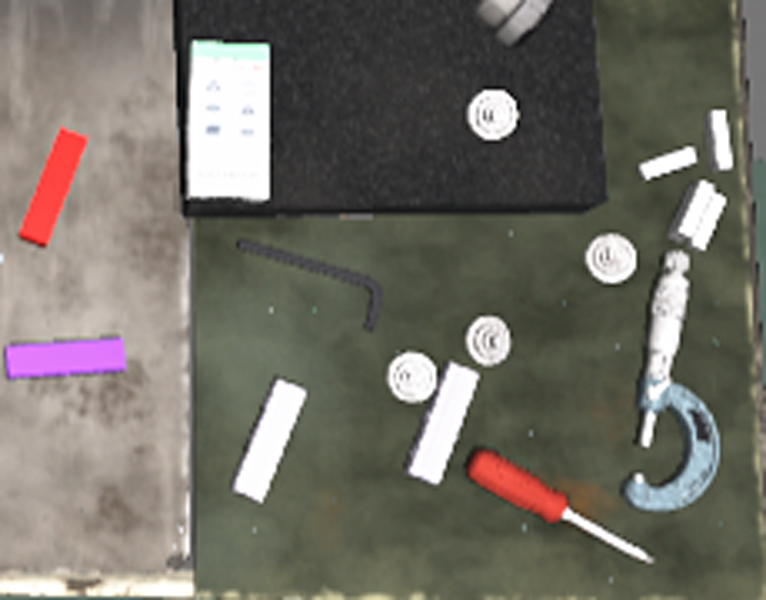

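View pics/c3.png

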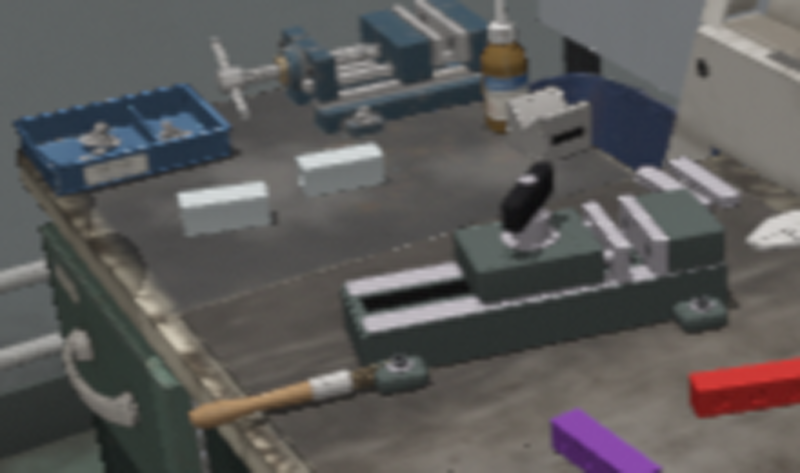

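```bash
cat >> h.py <<'E'
def ray(n,u,v,z):
    c=eyes.camera_model(n);P=c['pose']
    d=P[:3,:3]@np.array([(u-c['cx'])/c['fx'],-(v-c['cy'])/c['fy'],-1.]);o=P[:3,3]
    return o+d*(z-o[2])/d[2]
def cloud(n,d):
    c=eyes.camera_model(n);P=c['pose'];v,u=np.mgrid[:480,:640]
    X=np.stack([(u-c['cx'])/c['fx']*d,-(v-c['cy'])/c['fy']*d,-d],-1)
    return X@P[:3,:3].T+P[:3,3]
def proj(n,X):
    c=eyes.camera_model(n);P=c['pose'];q=P[:3,:3].T@(np.array(X)-P[:3,3])
    return c['fx']*q[0]/-q[2]+c['cx'], -c['fy']*q[1]/-q[2]+c['cy']
def bars(f,n,z,box,thr=190,amin=80):
    p=np.load('pics/'+f+'.npz'); d=p['d'];p=p['p']
    W=cloud(n,d); m=(p.min(2)>thr).astype(np.uint8)
    u0,v0,u1,v1=box; k=np.zeros_like(m);k[v0:v1,u0:u1]=m[v0:v1,u0:u1]
    cs,_=cv2.findContours(k,cv2.RETR_EXTERNAL,cv2.CHAIN_APPROX_NONE)
    for c in cs:
        if cv2.contourArea(c)<amin: continue
        mk=np.zeros_like(m);cv2.drawContours(mk,[c],-1,1,-1)
        ww=W[mk>0]
        pts=np.array([ray(n,u,v,z)[:2] for u,v in c[:,0]])
        (cx,cy),(w,h),a=cv2.minAreaRect((pts*1000).astype(np.float32))
        if w<h: a+=90
        (pu,pv)=c[:,0].mean(0)
        print('px',pu.round(),pv.round(),'xy',round(cx,1),round(cy,1),'size',round(max(w,h),1),round(min(w,h),1),'yaw',round((a+90)%180-90,1),'zmed',np.median(ww[:,2]).round(4),'Wmed',np.median(ww,0).round(4))
E
python3 - <<'E'
from h import *
print('blanks');bars('top0','top',.022,(130,230,175,325))
print('par');bars('top0','top',.018,(395,275,480,325))
print('low');bars('top0','top',.009,(215,150,255,180))
p=np.load('pics/top0.npz');W=cloud('top',p['d'])
for uv in [(270,246),(282,205),(290,258),(283,228),(266,275)]: print(uv,W[uv[1],uv[0]].round(4),p['p'][uv[1],uv[0]])
E
```

```text
blanks
px 152.0 300.0 xy 431.7 280.0 size 57.4 23.1 yaw -14.9 zmed 0.0183 Wmed [0.432  0.2814 0.0183]
px 149.0 255.0 xy 521.4 291.1 size 57.7 22.8 yaw -10.2 zmed 0.0186 Wmed [0.5226 0.2924 0.0186]
par
px 411.0 302.0 xy 439.2 -227.4 size 70.8 18.5 yaw -22.4 zmed 0.0183 Wmed [ 0.4384 -0.2275  0.0183]
px 463.0 297.0 xy 451.1 -331.5 size 70.8 18.6 yaw -21.8 zmed 0.0183 Wmed [ 0.4505 -0.331   0.0183]
px 453.0 283.0 xy 478.6 -313.1 size 26.4 25.8 yaw -88.8 zmed 0.0071 Wmed [ 0.4786 -0.3149  0.0071]
low
px 232.0 171.0 xy 699.6 135.8 size 67.8 14.9 yaw -87.2 zmed 0.0089 Wmed [0.6994 0.135  0.0089]
px 234.0 159.0 xy 725.1 134.9 size 69.1 15.2 yaw 87.9 zmed 0.0092 Wmed [0.7247 0.1344 0.0092]
(270, 246) [0.5322 0.048  0.0974] [255 255 255]
(282, 205) [0.6194 0.0298 0.0579] [154 169 168]
(290, 258) [0.5229 0.0132 0.0013] [136 129 123]
(283, 228) [0.5737 0.0265 0.0592] [250 249 252]
(266, 275) [0.4847 0.0584 0.0304] [76 75 76]
```

```bash
python3 - <<'E'
import cv2
t=cv2.imread('pics/top0.png')
cv2.imwrite('pics/c4.png',cv2.resize(t[185:315,230:320],(540,780)[:2],interpolation=cv2.INTER_CUBIC)[:600])
cv2.imwrite('pics/c5.png',cv2.resize(t[185:315,230:320],(540,780)[:2],interpolation=cv2.INTER_CUBIC)[380:])
E
```

```text
(no output)
```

View pics/c4.png

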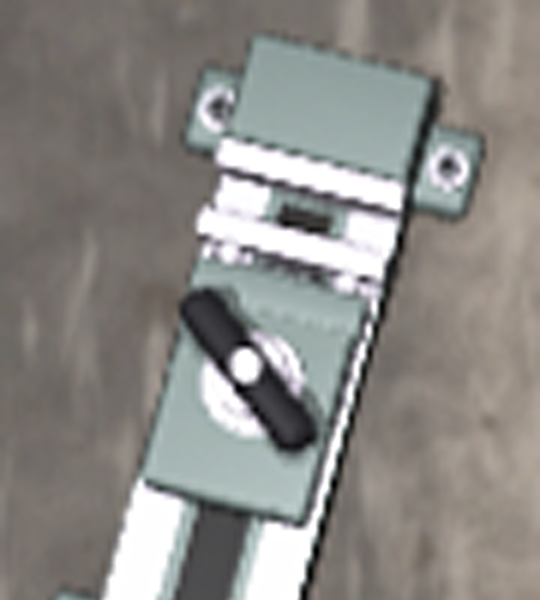

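View pics/c5.png

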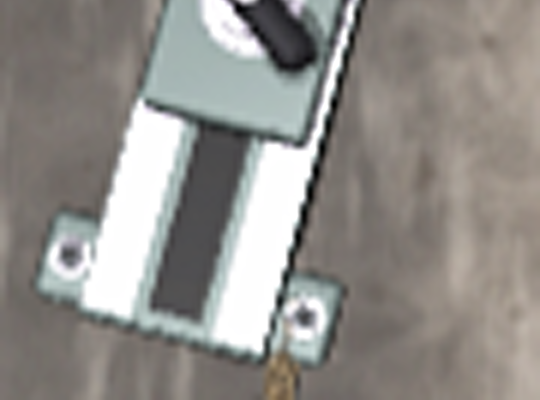

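```bash
python3 - <<'E'
from h import *
def c(U,V,z): return ray('top',(U+.5)/6-.5+230,(V+.5)/6-.5+185,z)*1000
L={'fb_l':(253,36,.057,98,31),'fb_r':(440,82,.057,98,-31),'fj_l':(215,165,.057,50,31),'fj_r':(405,210,.057,50,-31),'bd_l':(80,690,.032,-126,31),'bd_r':(266,737,.032,-126,-31)}
A=[];B=[]
for k,(u,v,z,x,y) in L.items():
    w=c(u,v,z)[:2];print(k,w.round(1));A.append((x,y));B.append(w)
A=np.array(A,float);B=np.array(B)
a=A-A.mean(0);b=B-B.mean(0)
H=a.T@b;U,S,Vt=np.linalg.svd(H);R=Vt.T@np.diag([1,np.sign(np.linalg.det(Vt.T@U.T))])@U.T
t=B.mean(0)-R@A.mean(0)
print('yaw',np.degrees(np.arctan2(R[1,0],R[0,0])),'org',t,(B-(A@R.T+t)).round(1).tolist())
inv=lambda w:R.T@(w[:2]-t)
print('jaw face', [inv(c(u,v,.057)).round(1) for u,v in [(200,207),(388,250),(197,235),(380,278)]])
e1,e2=c(200,305,.094),c(298,437,.094)
print('bar ends',e1,e2,inv(e1),inv(e2)); m=(e1+e2)/2;print(m,inv(m)); d=inv(e1)-inv(e2);print('bar ang in vice',np.degrees(np.arctan2(d[1],d[0])))
print('carr rear',[inv(c(u,v,.057)).round(1) for u,v in [(145,485),(303,523)]])
print('tool yaw')
from scipy.spatial.transform import Rotation as Ro
print(Ro.from_quat(r.get_state()['eef_rot']).as_matrix().round(3))
E
```

```text
fb_l [648.1  50.8]
fb_r [634.1 -10.7]
fj_l [604.8  61.7]
fj_r [ 5.913e+02 -3.000e-01]
bd_l [435.8 101.4]
bd_r [422.   40.9]
yaw -13.43400522807066 org [548.88822742  42.35188747] [[-3.3, 1.0], [-2.9, -0.1], [0.1, 0.8], [1.0, -0.8], [2.3, -0.4], [2.8, -0.6]]
jaw face [array([35.3, 32.8]), array([ 37. , -29.6]), array([26.1, 31.3]), array([ 27.5, -29.5])]
bar ends [552.42762526  62.10206222  94.        ] [511.71103988  30.44361281  94.        ] [-1.14591005 20.03206504] [-33.39335904 -20.21964024]
[532.06933257  46.27283751  94.        ] [-17.26963454  -0.0937876 ]
bar ang in vice 51.3002148279876
carr rear [array([-56.4,  25.8]), array([-55.4, -26.1])]
tool yaw
[[-0.954  0.301 -0.   ]
 [ 0.301  0.954 -0.002]
 [-0.    -0.002 -1.   ]]
```

```bash
cat >> h.py <<'E'
from scipy.spatial.transform import Rotation as Ro
VY=np.radians(-13.3); VO=np.array([549.2,42.3])
def v2w(x,y):
    c,s=np.cos(VY),np.sin(VY); return VO+np.array([c*x-s*y,s*x+c*y])
def w2v(w):
    c,s=np.cos(VY),np.sin(VY); d=np.array(w)[:2]-VO; return np.array([c*d[0]+s*d[1],-s*d[0]+c*d[1]])
def target(x,y,z,phi,base=None):
    # mm, deg ; base=(x,y,z,phi) assumed commanded pose, else measured
    s=r.get_state()
    if base is None: p=s['tool_pos']*1000;R=Ro.from_quat(s['eef_rot']).as_matrix()
    else:
        f=np.radians(base[3]);p=np.array(base[:3]);R=np.array([[-np.sin(f),np.cos(f),0],[np.cos(f),np.sin(f),0],[0,0,-1]]).T.copy() if 0 else np.column_stack([[-np.sin(f),np.cos(f),0],[np.cos(f),np.sin(f),0],[0,0,-1]])
    f=np.radians(phi);T=np.column_stack([[-np.sin(f),np.cos(f),0],[np.cos(f),np.sin(f),0],[0,0,-1]])
    d=R.T@(np.array([x,y,z])-p)/60; a=np.degrees(Ro.from_matrix(R.T@T).as_rotvec())/6
    print('d',d.round(3),'a',a.round(3))
def st():
    s=r.get_state();R=Ro.from_quat(s['eef_rot']).as_matrix()
    print('t',round(s['clock'],2),'pos',(s['tool_pos']*1000).round(1),'phi',np.degrees(np.arctan2(R[1,1],R[0,1])).round(2),'F',s['contact_force'].round(1),'M',s['moment'].round(2),'open',round(s['opening']*88.1,1),'q7',s['q'][6].round(2))
E
python3 - <<'E'
from h import *
st()
target(532,46.3,180,-52)
for uv in [(453,283),(476.8,272),(513,247)]: print(ray('top',*uv,.01)*1000)
E
```

```text
t 0.1 pos [188.  595.5 263. ] phi 72.48 F [-0.  -0.6 -0.1] M [-0.04  0.01 -0.03] open 88.1 q7 -0.22
d [-8.221 -7.001  1.396] a [-8.0000e-03  1.8000e-02  2.0747e+01]
[ 478.2754921  -314.12971597   10.        ]
[ 501.34495376 -362.60717589   10.        ]
[ 553.69086111 -437.78320364   10.        ]
```

servo_tool(deltas=[{"dx": -8.22,"dy": -7.0,"dz": 1.4,"az": 20.75,"hand": 40},{"dx": -8.22,"dy": -7.0,"dz": 1.4,"az": 20.75,"hand": 40},{"dx": -8.22,"dy": -7.0,"dz": 1.4,"az": 20.75,"hand": 40},{"dx": -8.22,"dy": -7.0,"dz": 1.4,"az": 20.75,"hand": 40},{"dx": -8.22,"dy": -7.0,"dz": 1.4,"az": 20.75,"hand": 40},{"dx": -8.22,"dy": -7.0,"dz": 1.4,"az": 20.75,"hand": 40},{"dx": -8.22,"dy": -7.0,"dz": 1.4,"az": 20.75,"hand": 40},{"dx": -8.22,"dy": -7.0,"dz": 1.4,"az": 20.75,"hand": 40},{"dx": -8.22,"dy": -7.0,"dz": 1.4,"az": 20.75,"hand": 40},{"dx": -8.22,"dy": -7.0,"dz": 1.4,"az": 20.75,"hand": 40}])

```text
schema error: expected keys dx, dy, dz, ax, ay, az, hand
```

```bash
python3 - <<'E'
from h import *
st()
target(532,46.3,180,-52)
E
```

```text
t 0.1 pos [188.  595.5 263. ] phi 72.48 F [-0.  -0.6 -0.1] M [-0.04  0.01 -0.03] open 88.1 q7 -0.22
d [-8.221 -7.001  1.396] a [-8.0000e-03  1.8000e-02  2.0747e+01]
```

servo_tool(deltas=[{"dx": -8.22,"dy": -7.0,"dz": 1.4,"ax": 0,"ay": 0,"az": 20.75,"hand": 40},{"dx": -8.22,"dy": -7.0,"dz": 1.4,"ax": 0,"ay": 0,"az": 20.75,"hand": 40},{"dx": -8.22,"dy": -7.0,"dz": 1.4,"ax": 0,"ay": 0,"az": 20.75,"hand": 40},{"dx": -8.22,"dy": -7.0,"dz": 1.4,"ax": 0,"ay": 0,"az": 20.75,"hand": 40},{"dx": -8.22,"dy": -7.0,"dz": 1.4,"ax": 0,"ay": 0,"az": 20.75,"hand": 40},{"dx": -8.22,"dy": -7.0,"dz": 1.4,"ax": 0,"ay": 0,"az": 20.75,"hand": 40},{"dx": -8.22,"dy": -7.0,"dz": 1.4,"ax": 0,"ay": 0,"az": 20.75,"hand": 40},{"dx": -8.22,"dy": -7.0,"dz": 1.4,"ax": 0,"ay": 0,"az": 20.75,"hand": 40},{"dx": -8.22,"dy": -7.0,"dz": 1.4,"ax": 0,"ay": 0,"az": 20.75,"hand": 40},{"dx": -8.22,"dy": -7.0,"dz": 1.4,"ax": 0,"ay": 0,"az": 20.75,"hand": 40}])

```text
clock: 1.35
tool_pos: [0.518, 0.0692, 0.1829]
eef_rot: [0.888, 0.46, 0.0, -0.0]
contact_force: [0.4, 1.3, 0.1]
opening: 0.45
```

```bash
python3 - <<'E'
from h import *
st()
target(532,46.3,180,-52)
E
```

```text
t 1.35 pos [518.   69.2 182.9] phi -35.28 F [0.4 1.3 0.1] M [0.01 0.02 0.03] open 39.6 q7 -0.58
d [-0.176  0.411  0.048] a [-4.000e-03 -2.000e-03  2.787e+00]
```

servo_tool(deltas=[{"dx": -0.18,"dy": 0.41,"dz": 0.05,"ax": 0,"ay": 0,"az": 2.79,"hand": 40},{"dx": -0.18,"dy": 0.41,"dz": 0.05,"ax": 0,"ay": 0,"az": 2.79,"hand": 40},{"dx": -0.18,"dy": 0.41,"dz": 0.05,"ax": 0,"ay": 0,"az": 2.79,"hand": 40},{"dx": -0.18,"dy": 0.41,"dz": 0.05,"ax": 0,"ay": 0,"az": 2.79,"hand": 40}])

```text
clock: 1.85
tool_pos: [0.5308, 0.0485, 0.1802]
eef_rot: [0.944, 0.329, -0.0, -0.0]
contact_force: [0.3, 1.2, -1.2]
opening: 0.458
```

```bash
python3 - <<'E'
from h import *
st()
target(532,46.3,91,-52)
E
```

```text
t 1.85 pos [530.8  48.5 180.2] phi -51.53 F [ 0.3  1.2 -1.2] M [-0.06  0.1   0.01] open 40.4 q7 -0.73
d [-0.007  0.042  1.487] a [-0.007  0.002  0.079]
```

servo_tool(deltas=[{"dx": 0,"dy": 0,"dz": 0.8,"ax": 0,"ay": 0,"az": 0,"hand": 40},{"dx": 0,"dy": 0,"dz": 1.48,"ax": 0,"ay": 0,"az": 0,"hand": 40},{"dx": 0,"dy": 0,"dz": 1.48,"ax": 0,"ay": 0,"az": 0,"hand": 40},{"dx": 0,"dy": 0,"dz": 1.48,"ax": 0,"ay": 0,"az": 0,"hand": 40}])

```text
clock: 2.35
tool_pos: [0.5318, 0.048, 0.0926]
eef_rot: [0.945, 0.328, 0.001, 0.0]
contact_force: [-0.5, 1.0, 0.9]
opening: 0.454
```

```bash
python3 - <<'E'
from h import *
st()
snap('top','top1');p,d=snap('scene','scene1')
cv2.imwrite('pics/s1c.png',cv2.resize(p[170:290,220:360,::-1],(700,600),interpolation=cv2.INTER_CUBIC))
E
```

```text
t 2.35 pos [531.8  48.   92.6] phi -51.65 F [-0.5  1.   0.9] M [-0.03  0.15 -0.03] open 40.0 q7 -0.69
```

View pics/s1c.png

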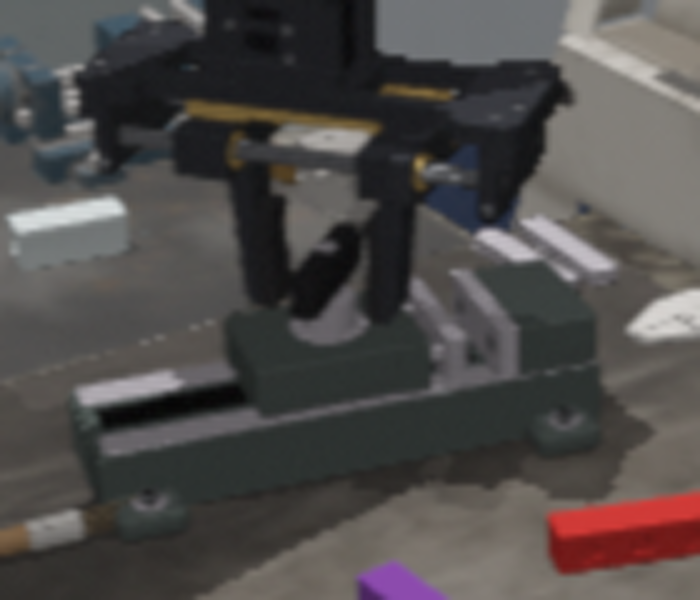

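Fingers straddle the bar (between px 260 and 390 in the crop). I close on it gently.

servo_tool(deltas=[{"dx": 0,"dy": 0,"dz": 0,"ax": 0,"ay": 0,"az": 0,"hand": 8},{"dx": 0,"dy": 0,"dz": 0,"ax": 0,"ay": 0,"az": 0,"hand": 8},{"dx": 0,"dy": 0,"dz": 0,"ax": 0,"ay": 0,"az": 0,"hand": 8},{"dx": 0,"dy": 0,"dz": 0,"ax": 0,"ay": 0,"az": 0,"hand": 8}], newtons=25)

```text
clock: 2.95
tool_pos: [0.5316, 0.0481, 0.0923]
eef_rot: [0.945, 0.328, 0.001, -0.0]
contact_force: [-0.9, -0.6, 6.3]
opening: 0.257
```

```bash
python3 - <<'E'
from h import *
st()
E
```

```text
t 2.95 pos [531.6  48.1  92.3] phi -51.68 F [-0.9 -0.6  6.3] M [0.1  0.28 0.03] open 22.6 q7 -0.69
```

servo_tool(deltas=[{"dx": 0,"dy": 0,"dz": 0,"ax": 0,"ay": 0,"az": 0,"hand": 8},{"dx": 0,"dy": 0,"dz": 0,"ax": 0,"ay": 0,"az": 0,"hand": 8},{"dx": 0,"dy": 0,"dz": 0,"ax": 0,"ay": 0,"az": 0,"hand": 8}])

```text
clock: 3.32
tool_pos: [0.5315, 0.0481, 0.0923]
eef_rot: [0.945, 0.328, 0.001, -0.0]
contact_force: [-0.4, 0.9, 6.3]
opening: 0.259
```

servo_tool(deltas=[{"dx": 0,"dy": 0,"dz": 0,"ax": 0,"ay": 0,"az": 0,"hand": 40},{"dx": 0,"dy": 0,"dz": 0,"ax": 0,"ay": 0,"az": 0,"hand": 40},{"dx": 0,"dy": 0,"dz": -0.15,"ax": 0,"ay": 0,"az": 0,"hand": 40},{"dx": 0,"dy": 0,"dz": -0.15,"ax": 0,"ay": 0,"az": 0,"hand": 8},{"dx": 0,"dy": 0,"dz": -0.15,"ax": 0,"ay": 0,"az": 0,"hand": 8},{"dx": 0,"dy": 0,"dz": -0.15,"ax": 0,"ay": 0,"az": 0,"hand": 8},{"dx": 0,"dy": 0,"dz": -0.15,"ax": 0,"ay": 0,"az": 0,"hand": 8},{"dx": 0,"dy": 0,"dz": -0.15,"ax": 0,"ay": 0,"az": 0,"hand": 8}])

```text
clock: 4.32
tool_pos: [0.5311, 0.0478, 0.1005]
eef_rot: [0.945, 0.328, -0.0, -0.0]
contact_force: [0.0, -0.4, 0.3]
opening: 0.157
```

```bash
python3 - <<'E'
from h import *
st()
E
```

```text
t 4.33 pos [531.1  47.8 100.5] phi -51.69 F [ 0.  -0.4  0.3] M [-0.13  0.09  0.07] open 13.8 q7 -0.69
```

servo_tool(deltas=[{"dx": 0,"dy": 0,"dz": 0,"ax": 0,"ay": 0,"az": -1,"hand": 8},{"dx": 0,"dy": 0,"dz": 0,"ax": 0,"ay": 0,"az": -2,"hand": 8},{"dx": 0,"dy": 0,"dz": 0,"ax": 0,"ay": 0,"az": -3,"hand": 8},{"dx": 0,"dy": 0,"dz": 0,"ax": 0,"ay": 0,"az": -4,"hand": 8},{"dx": 0,"dy": 0,"dz": 0,"ax": 0,"ay": 0,"az": -5,"hand": 8},{"dx": 0,"dy": 0,"dz": 0,"ax": 0,"ay": 0,"az": -6,"hand": 8},{"dx": 0,"dy": 0,"dz": 0,"ax": 0,"ay": 0,"az": -6.4,"hand": 8},{"dx": 0,"dy": 0,"dz": 0,"ax": 0,"ay": 0,"az": -6.4,"hand": 8}])

```text
clock: 5.32
tool_pos: [0.532, 0.0473, 0.1005]
eef_rot: [0.785, 0.62, 0.001, 0.001]
contact_force: [2.0, -2.2, -2.2]
opening: 0.157
```

```bash
python3 - <<'E'
from h import *
st()
E
```

```text
t 5.33 pos [532.   47.3 100.5] phi -13.4 F [ 2.  -2.2 -2.2] M [-0.56 -0.53 -0.12] open 13.8 q7 -0.3
```

servo_tool(deltas=[{"dx": 0,"dy": 0,"dz": 0,"ax": 0,"ay": 0,"az": -0.3,"hand": 8},{"dx": 0,"dy": 0,"dz": 0,"ax": 0,"ay": 0,"az": -0.5,"hand": 8},{"dx": 0,"dy": 0,"dz": 0,"ax": 0,"ay": 0,"az": -0.5,"hand": 8}])

```text
clock: 5.7
tool_pos: [0.5319, 0.0472, 0.1005]
eef_rot: [0.768, 0.64, 0.0, 0.001]
contact_force: [3.7, -3.1, -3.5]
opening: 0.158
```

```bash
python3 - <<'E'
from h import *
st()
E
```

```text
t 5.7 pos [531.9  47.2 100.5] phi -10.39 F [ 3.7 -3.1 -3.5] M [-0.67 -0.79 -0.58] open 13.9 q7 -0.27
```

```bash
python3 - <<'E'
from h import *
print(w2v([531.9,47.2]))
for x in(-82,-86):
  w=v2w(x,0);print(w);target(w[0],w[1],100.5,-13.3)
E
```

```text
[-17.96323821   0.78871602]
[469.39933243  61.16407845]
d [ 4.100e-02 -1.067e+00 -1.000e-03] a [0.016 0.001 0.486]
[465.50661694  62.0842774 ]
d [ 4.500e-02 -1.134e+00 -1.000e-03] a [0.016 0.001 0.486]
```

servo_tool(deltas=[{"dx": 0,"dy": -0.1,"dz": 0,"ax": 0,"ay": 0,"az": 0.48,"hand": 8},{"dx": 0.01,"dy": -0.25,"dz": 0,"ax": 0,"ay": 0,"az": 0.48,"hand": 8},{"dx": 0.02,"dy": -0.4,"dz": 0,"ax": 0,"ay": 0,"az": 0.48,"hand": 8},{"dx": 0.03,"dy": -0.55,"dz": 0,"ax": 0,"ay": 0,"az": 0.48,"hand": 8},{"dx": 0.04,"dy": -0.7,"dz": 0,"ax": 0,"ay": 0,"az": 0.48,"hand": 8},{"dx": 0.04,"dy": -0.85,"dz": 0,"ax": 0,"ay": 0,"az": 0.48,"hand": 8},{"dx": 0.05,"dy": -0.95,"dz": 0,"ax": 0,"ay": 0,"az": 0.48,"hand": 8},{"dx": 0.05,"dy": -1.0,"dz": 0,"ax": 0,"ay": 0,"az": 0.48,"hand": 8},{"dx": 0.05,"dy": -1.0,"dz": 0,"ax": 0,"ay": 0,"az": 0.48,"hand": 8}])

```text
clock: 6.82
tool_pos: [0.4756, 0.0607, 0.1005]
eef_rot: [0.784, 0.621, 0.002, 0.002]
contact_force: [8.3, -4.3, -8.3]
opening: 0.159
```

```bash
python3 - <<'E'
from h import *
st();print(w2v(r.get_state()['tool_pos'][:2]*1000))
E
```

```text
t 6.83 pos [475.6  60.7 100.5] phi -13.19 F [ 8.3 -4.3 -8.3] M [-1.01 -1.42 -0.11] open 14.0 q7 -0.33
[-75.83126126   1.02831702]
```

Keep pulling gently to the stop.

servo_tool(deltas=[{"dx": 0,"dy": -0.05,"dz": 0,"ax": 0,"ay": 0,"az": 0,"hand": 8},{"dx": 0,"dy": -0.1,"dz": 0,"ax": 0,"ay": 0,"az": 0,"hand": 8},{"dx": 0,"dy": -0.13,"dz": 0,"ax": 0,"ay": 0,"az": 0,"hand": 8},{"dx": 0,"dy": -0.13,"dz": 0,"ax": 0,"ay": 0,"az": 0,"hand": 8}])

```text
clock: 7.32
tool_pos: [0.4704, 0.062, 0.1005]
eef_rot: [0.784, 0.621, 0.004, 0.004]
contact_force: [11.5, -6.4, -12.7]
opening: 0.155
```

```bash
python3 - <<'E'
from h import *
st();print(w2v(r.get_state()['tool_pos'][:2]*1000))
E
```

```text
t 7.33 pos [470.4  62.  100.5] phi -13.26 F [ 11.5  -6.4 -12.7] M [-1.4  -2.13 -0.03] open 13.7 q7 -0.33
[-81.25859885   1.05220058]
```

servo_tool(deltas=[{"dx": 0,"dy": -0.04,"dz": 0,"ax": 0,"ay": 0,"az": 0,"hand": 8},{"dx": 0,"dy": -0.07,"dz": 0,"ax": 0,"ay": 0,"az": 0,"hand": 8},{"dx": 0,"dy": -0.07,"dz": 0,"ax": 0,"ay": 0,"az": 0,"hand": 8}])

```text
clock: 7.7
tool_pos: [0.4701, 0.0621, 0.1006]
eef_rot: [0.785, 0.62, 0.007, 0.006]
contact_force: [18.4, -8.8, -18.8]
opening: 0.158
```

```bash
python3 - <<'E'
from h import *
st();print(w2v(r.get_state()['tool_pos'][:2]*1000))
E
```

```text
t 7.7 pos [470.1  62.1 100.6] phi -13.36 F [ 18.4  -8.8 -18.8] M [-1.94 -3.27 -0.03] open 13.9 q7 -0.33
[-81.49763784   1.09666463]
```

servo_tool(deltas=[{"dx": 0,"dy": 0.1,"dz": 0,"ax": 0,"ay": 0,"az": 0,"hand": 14},{"dx": 0,"dy": 0.12,"dz": 0,"ax": 0,"ay": 0,"az": 0,"hand": 40},{"dx": 0,"dy": 0.12,"dz": 0,"ax": 0,"ay": 0,"az": 0,"hand": 40},{"dx": 0,"dy": 0.12,"dz": 0,"ax": 0,"ay": 0,"az": 0,"hand": 40},{"dx": 0,"dy": 0.12,"dz": -1,"ax": 0,"ay": 0,"az": 0,"hand": 40},{"dx": 0,"dy": 0.12,"dz": -1.5,"ax": 0,"ay": 0,"az": 0,"hand": 84},{"dx": 0,"dy": 0.12,"dz": -1.5,"ax": 0,"ay": 0,"az": 0,"hand": 84}])

```text
clock: 8.57
tool_pos: [0.4685, 0.0631, 0.1923]
eef_rot: [0.783, 0.622, 0.002, 0.001]
contact_force: [-0.2, 0.0, 0.4]
opening: 0.661
```

```bash
python3 - <<'E'
from h import *
st();target(439.2,-227.4,150,-22.4)
E
```

```text
t 8.57 pos [468.5  63.1 192.3] phi -13.13 F [-0.2  0.   0.4] M [-0.07  0.03  0.06] open 58.3 q7 -0.34
d [-4.827  0.622  0.697] a [ 0.028 -0.02   1.546]
```

servo_tool(deltas=[{"dx": -4.83,"dy": 0.62,"dz": 0.2,"ax": 0,"ay": 0,"az": 1.55,"hand": 84},{"dx": -4.83,"dy": 0.62,"dz": 0.2,"ax": 0,"ay": 0,"az": 1.55,"hand": 84},{"dx": -4.83,"dy": 0.62,"dz": 0.2,"ax": 0,"ay": 0,"az": 1.55,"hand": 84},{"dx": -4.83,"dy": 0.62,"dz": 0.2,"ax": 0,"ay": 0,"az": 1.55,"hand": 84},{"dx": -4.83,"dy": 0.62,"dz": 0.7,"ax": 0,"ay": 0,"az": 1.55,"hand": 84},{"dx": -4.83,"dy": 0.62,"dz": 1.5,"ax": 0,"ay": 0,"az": 1.55,"hand": 84},{"dx": -4.83,"dy": 0.62,"dz": 1.5,"ax": 0,"ay": 0,"az": 1.55,"hand": 84},{"dx": -4.83,"dy": 0.62,"dz": 1.5,"ax": 0,"ay": 0,"az": 1.55,"hand": 84}])

```text
clock: 9.57
tool_pos: [0.4381, -0.2271, 0.1009]
eef_rot: [0.831, 0.556, 0.0, -0.001]
contact_force: [-0.0, 0.0, -0.3]
opening: 0.955
```

```bash
python3 - <<'E'
from h import *
st();target(439.2,-227.4,28,-22.4)
snap('top','top2');p,d=snap('scene','scene2')
cv2.imwrite('pics/s2c.png',p[120:480,120:600,::-1])
t=np.load('pics/top2.npz')['p']
cv2.imwrite('pics/t2c.png',cv2.resize(t[185:315,210:340,::-1],(600,600),interpolation=cv2.INTER_CUBIC))
E
```

```text
t 9.57 pos [ 438.1 -227.1  100.9] phi -22.39 F [-0.   0.  -0.3] M [-0.03  0.08 -0.06] open 84.2 q7 0.03
d [1.000e-03 1.900e-02 1.215e+00] a [-0.009 -0.006  0.002]
```

View pics/s2c.png

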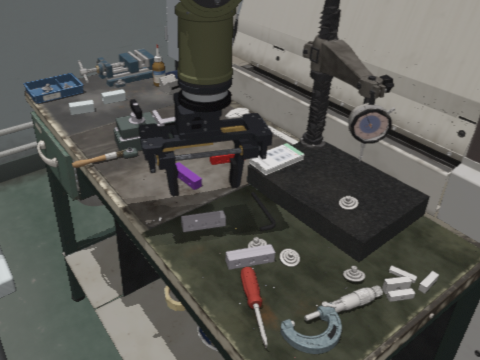

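View pics/t2c.png

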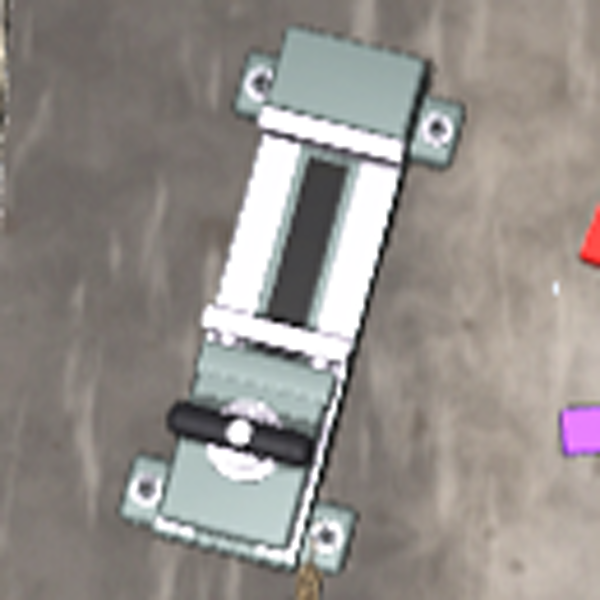

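```bash
python3 - <<'E'
from h import *
k=600/130
def c(U,V,z): return (ray('top',(U+.5)/k-.5+210,(V+.5)/k-.5+185,z)*1000)
for nm,u,v,z in [('fjL',258,126,.057),('fjR',404,164,.057),('jawL',206,305,.057),('jawR',350,340,.057),('barL',168,415,.094),('barR',312,447,.094),('hubtop',239,431,.094),('bedNR',296,562,.032),('bedFR',403,163,.032),('slotL',305,155,.032),('slotR',352,163,.032),('slotbL',263,315,.032)]:
    w=c(u,v,z);print(nm,w[:2].round(1),w2v(w).round(1))
E
```

```text
fjL [605.2  61.6] [50.  31.6]
fjR [ 5.902e+02 -4.000e-01] [ 49.7 -32.1]
jawL [528.5  80.7] [-29.   32.6]
jawR [515.1  20.3] [-28.2 -29.3]
barL [478.7  90.7] [-79.8  30.9]
barR [467.   32.9] [-77.8 -28. ]
hubtop [472.8  62.2] [-78.9   1.8]
bedNR [423.9  41.3] [-121.7  -29.8]
bedFR [5.956e+02 5.000e-01] [ 54.7 -30. ]
slotL [598.1  42.8] [47.5 11.7]
slotR [595.1  22.5] [49.2 -8.8]
slotbL [528.2  58.6] [-24.2  11. ]
```

servo_tool(deltas=[{"dx": 0,"dy": 0,"dz": 0.6,"ax": 0,"ay": 0,"az": 0,"hand": 84},{"dx": 0,"dy": 0,"dz": 1.2,"ax": 0,"ay": 0,"az": 0,"hand": 84},{"dx": 0,"dy": 0,"dz": 1.2,"ax": 0,"ay": 0,"az": 0,"hand": 84},{"dx": 0,"dy": 0,"dz": 1.2,"ax": 0,"ay": 0,"az": 0,"hand": 84}])

```text
clock: 10.18
tool_pos: [0.439, -0.2282, 0.0301]
eef_rot: [0.831, 0.556, 0.001, 0.001]
contact_force: [-0.2, 0.3, -0.1]
opening: 0.951
```

```bash
python3 - <<'E'
from h import *
st()
E
```

```text
t 10.18 pos [ 439.  -228.2   30.1] phi -22.44 F [-0.2  0.3 -0.1] M [-0.08  0.09 -0.  ] open 83.8 q7 0.03
```

servo_tool(deltas=[{"dx": 0,"dy": 0,"dz": 0.03,"ax": 0,"ay": 0,"az": 0,"hand": 64},{"dx": 0,"dy": 0,"dz": 0.03,"ax": 0,"ay": 0,"az": 0,"hand": 64},{"dx": 0,"dy": 0,"dz": 0.03,"ax": 0,"ay": 0,"az": 0,"hand": 64},{"dx": 0,"dy": 0,"dz": 0.03,"ax": 0,"ay": 0,"az": 0,"hand": 64},{"dx": 0,"dy": 0,"dz": 0.03,"ax": 0,"ay": 0,"az": 0,"hand": 64}], newtons=30)

```text
clock: 10.8
tool_pos: [0.4386, -0.2282, 0.0278]
eef_rot: [0.831, 0.556, 0.0, 0.001]
contact_force: [-0.5, 0.8, 7.0]
opening: 0.79
```

```bash
sed -i 's/^VY=.*/VY=np.radians(-13.2); VO=np.array([548.3,43.5])/' h.py; python3 - <<'E'
from h import *
st(); w=v2w(37,0);print(w)
target(*w,150,-103.2)
E
```

```text
t 10.8 pos [ 438.6 -228.2   27.8] phi -22.47 F [-0.5  0.8  7. ] M [ 0.11  0.23 -0.03] open 69.6 q7 0.03
[584.32241941  35.05101781]
d [ 4.984  0.571 -2.035] a [ 1.1000e-02 -1.0000e-02  1.3455e+01]
```

servo_tool(deltas=[{"dx": 0,"dy": 0,"dz": -0.8,"ax": 0,"ay": 0,"az": 0,"hand": 64},{"dx": 0,"dy": 0,"dz": -1.6,"ax": 0,"ay": 0,"az": 0,"hand": 64},{"dx": 4.98,"dy": 0.57,"dz": -2.03,"ax": 0,"ay": 0,"az": 13.45,"hand": 64},{"dx": 4.98,"dy": 0.57,"dz": -2.03,"ax": 0,"ay": 0,"az": 13.45,"hand": 64},{"dx": 4.98,"dy": 0.57,"dz": -2.03,"ax": 0,"ay": 0,"az": 13.45,"hand": 64},{"dx": 4.98,"dy": 0.57,"dz": -2.03,"ax": 0,"ay": 0,"az": 13.45,"hand": 64},{"dx": 4.98,"dy": 0.57,"dz": -2.03,"ax": 0,"ay": 0,"az": 13.45,"hand": 64},{"dx": 4.98,"dy": 0.57,"dz": -2.03,"ax": 0,"ay": 0,"az": 13.45,"hand": 64},{"dx": 4.98,"dy": 0.57,"dz": -2.03,"ax": 0,"ay": 0,"az": 13.45,"hand": 64},{"dx": 4.98,"dy": 0.57,"dz": -2.03,"ax": 0,"ay": 0,"az": 13.45,"hand": 64}])

```text
clock: 12.05
tool_pos: [0.5835, 0.0356, 0.1485]
eef_rot: [0.993, -0.116, -0.0, -0.0]
contact_force: [0.0, 0.2, -1.1]
opening: 0.792
```

```bash
python3 - <<'E'
from h import *
st(); w=v2w(37,0)
target(*w,150,-103.2)
p,d=snap('top','top3');
cv2.imwrite('pics/t3c.png',cv2.resize(p[160:320,200:360,::-1],(600,600),interpolation=cv2.INTER_CUBIC))
E
```

```text
t 12.05 pos [583.5  35.6 148.5] phi -103.35 F [ 0.   0.2 -1.1] M [0.02 0.18 0.  ] open 69.8 q7 -1.3
d [ 0.015  0.006 -0.024] a [-0.002  0.007 -0.025]
```

View pics/t3c.png

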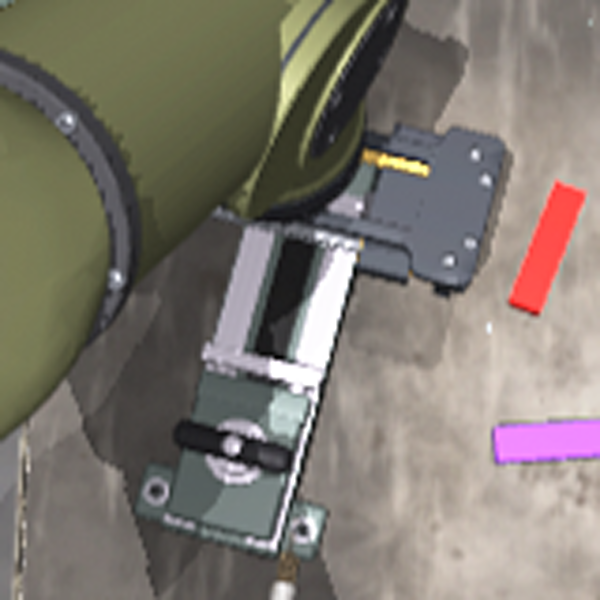

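servo_tool(deltas=[{"dx": -0.01,"dy": 0,"dz": 0.7,"ax": 0,"ay": 0,"az": 0,"hand": 64},{"dx": -0.01,"dy": 0,"dz": 1.1,"ax": 0,"ay": 0,"az": 0,"hand": 64},{"dx": -0.01,"dy": 0,"dz": 1.3,"ax": 0,"ay": 0,"az": 0,"hand": 64},{"dx": -0.01,"dy": 0,"dz": 1.4,"ax": 0,"ay": 0,"az": 0,"hand": 64},{"dx": -0.01,"dy": 0,"dz": 1.45,"ax": 0,"ay": 0,"az": 0,"hand": 64},{"dx": -0.01,"dy": 0,"dz": 1.48,"ax": 0,"ay": 0,"az": 0,"hand": 64},{"dx": -0.01,"dy": 0,"dz": 1.48,"ax": 0,"ay": 0,"az": 0,"hand": 64}])

```text
clock: 12.98
tool_pos: [0.5839, 0.0351, 0.0605]
eef_rot: [0.993, -0.115, 0.001, -0.0]
contact_force: [-0.7, 0.3, 2.3]
opening: 0.789
```

```bash
python3 - <<'E'
from h import *
st(); print(w2v(r.get_state()['tool_pos'][:2]*1000))
E
```

```text
t 12.97 pos [583.9  35.1  60.5] phi -103.17 F [-0.7  0.3  2.3] M [-0.05  0.23  0.03] open 69.5 q7 -1.21
[36.54555165 -0.08767351]
```

servo_tool(deltas=[{"dx": 0,"dy": 0,"dz": 0,"ax": 0,"ay": 0,"az": 0,"hand": 80},{"dx": 0,"dy": 0,"dz": 0,"ax": 0,"ay": 0,"az": 0,"hand": 80},{"dx": 0,"dy": 0,"dz": 0,"ax": 0,"ay": 0,"az": 0,"hand": 80},{"dx": 0,"dy": 0,"dz": -0.7,"ax": 0,"ay": 0,"az": 0,"hand": 80},{"dx": 0,"dy": 0,"dz": -1.6,"ax": 0,"ay": 0,"az": 0,"hand": 80},{"dx": 0,"dy": 0,"dz": -1.6,"ax": 0,"ay": 0,"az": 0,"hand": 80}])

```text
clock: 13.72
tool_pos: [0.5859, 0.0345, 0.1594]
eef_rot: [0.993, -0.115, 0.004, -0.0]
contact_force: [-0.0, -0.9, 0.0]
opening: 0.908
```

```bash
python3 - <<'E'
from h import *
st()
for nm in('top','scene'):
    d=np.load(f'pics/{nm}0.npz')['d'];W=cloud(nm,d)*1000
    D=W[...,:2]-[451.1,-331.5];a=np.radians(-22)
    u=D[...,0]*np.cos(a)+D[...,1]*np.sin(a);n=-D[...,0]*np.sin(a)+D[...,1]*np.cos(a)
    H=np.full((9,16),np.nan)
    for i,nn in enumerate(range(45,-45,-10)):
        for j,uu in enumerate(range(-80,80,10)):
            m=(u>=uu)&(u<uu+10)&(n<nn)&(n>=nn-10)&(d>0)
            if m.any(): H[i,j]=np.percentile(W[...,2][m],90)
    print(nm,'cols u -80.. rows n 45..');print(H.round(0))
p=np.load('pics/scene0.npz')['p'];cv2.imwrite('pics/s0par.png',cv2.resize(p[320:420,290:450,::-1],(800,500),interpolation=cv2.INTER_CUBIC))
E
```

```text
t 13.72 pos [585.9  34.5 159.4] phi -103.18 F [-0.  -0.9  0. ] M [ 0.05  0.16 -0.  ] open 80.0 q7 -1.3
top cols u -80.. rows n 45..
[[ 4.  3.  3.  3.  3.  3.  2.  2.  2.  6.  5.  3.  5.  2.  3.  3.]
 [ 3.  3.  3.  3.  2.  3.  3.  4.  4. 18. 13.  7.  4.  4.  2.  4.]
 [ 2.  2.  2.  3.  3.  2.  2.  3.  5. 13. 13.  9.  2.  2.  3.  3.]
 [ 3.  3.  3.  2. 16. 18. 19. 20. 20. 18. 19. 17.  4.  2.  3.  2.]
 [ 3.  3.  3.  3. 18. 21. 21. 20. 21. 20. 21. 20. 10. 12. 11.  3.]
 [ 3.  3.  4.  4. 18. 21. 20. 21. 20. 21. 22. 17.  8. 17. 13.  5.]
 [ 2.  3.  3.  3.  3.  5. 14.  3.  3.  3.  3.  3.  4. 15.  7.  5.]
 [ 2.  2.  2.  4.  2. 17. 21. 19.  3.  2.  3.  3.  2.  2.  3.  5.]
 [ 3.  3.  3.  4.  3. 19. 22. 18.  3.  2.  3.  4.  3.  3.  3.  3.]]
scene cols u -80.. rows n 45..
[[ 1.  1.  1.  1.  1.  1.  1.  1.  1.  2.  6.  1.  1.  1.  1.  1.]
 [ 1.  1.  1.  1.  1.  1.  1.  1.  4. 18. 12.  7.  1.  1.  1.  1.]
 [ 1.  1.  1.  0.  0. nan nan nan  7. 16. 11.  9.  1.  1.  1.  1.]
 [ 0.  1.  1.  1. 18. 18. 19. 19. 18. 19. 19. 18.  0.  1.  1.  0.]
 [ 1.  0.  1.  1. 19. 19. 18. 19. 19. 19. 19. 18.  7. 11.  9.  1.]
 [ 1.  1.  1.  1. 17. 17. 18. 17. 17. 17. 17. 15.  8. 17.  9.  4.]
 [ 1.  1.  1.  1.  1.  1. nan  1.  1.  1.  1.  1.  3. 10.  6.  1.]
 [ 1.  1.  1.  0.  1. 18. 20. 18.  1.  1.  1.  1.  1.  1.  1.  1.]
 [ 0.  1.  1.  1.  1. 20. 21. 17.  1.  1.  1.  1.  1.  1.  1.  1.]]
```

View pics/s0par.png

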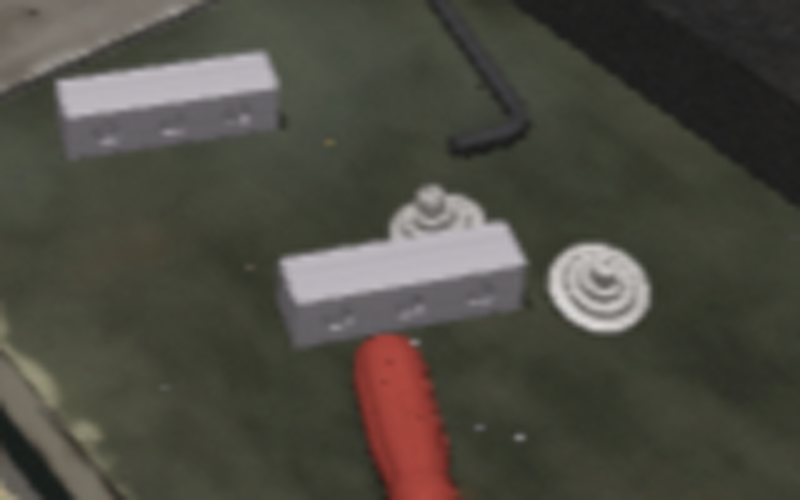

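```bash
python3 - <<'E'
from h import *
st();target(452.3,-326.6,100,-22)
E
```

```text
t 13.72 pos [585.9  34.5 159.4] phi -103.18 F [-0.  -0.9  0. ] M [ 0.05  0.16 -0.  ] open 80.0 q7 -1.3
d [-0.803  6.369  0.976] a [  0.041  -0.069 -13.53 ]
```

servo_tool(deltas=[{"dx": -0.8,"dy": 6.37,"dz": 0,"ax": 0,"ay": 0,"az": -13.53,"hand": 80},{"dx": -0.8,"dy": 6.37,"dz": 0,"ax": 0,"ay": 0,"az": -13.53,"hand": 80},{"dx": -0.8,"dy": 6.37,"dz": 0,"ax": 0,"ay": 0,"az": -13.53,"hand": 80},{"dx": -0.8,"dy": 6.37,"dz": 0,"ax": 0,"ay": 0,"az": -13.53,"hand": 77},{"dx": -0.8,"dy": 6.37,"dz": 0.5,"ax": 0,"ay": 0,"az": -13.53,"hand": 77},{"dx": -0.8,"dy": 6.37,"dz": 0.97,"ax": 0,"ay": 0,"az": -13.53,"hand": 77},{"dx": -0.8,"dy": 6.37,"dz": 0.97,"ax": 0,"ay": 0,"az": -13.53,"hand": 77},{"dx": -0.8,"dy": 6.37,"dz": 0.97,"ax": 0,"ay": 0,"az": -13.53,"hand": 77},{"dx": -0.8,"dy": 6.37,"dz": 0.97,"ax": 0,"ay": 0,"az": -13.53,"hand": 77},{"dx": -0.8,"dy": 6.37,"dz": 0.97,"ax": 0,"ay": 0,"az": -13.53,"hand": 77}])

```text
clock: 14.98
tool_pos: [0.4497, -0.3254, 0.0972]
eef_rot: [0.829, 0.559, 0.0, -0.0]
contact_force: [-0.0, 1.3, 0.1]
opening: 0.869
```

```bash
python3 - <<'E'
from h import *
st();target(452.3,-326.6,37,-22)
p,d=snap('top','top4');q,_=snap('scene','scene4')
cv2.imwrite('pics/t4c.png',cv2.resize(p[160:320,210:370,::-1],(600,600),interpolation=cv2.INTER_CUBIC))
cv2.imwrite('pics/s4c.png',cv2.resize(q[280:420,250:450,::-1],(800,560),interpolation=cv2.INTER_CUBIC))
E
```

```text
t 14.97 pos [ 449.7 -325.4   97.2] phi -22.05 F [-0.   1.3  0.1] M [-0.02  0.12  0.01] open 76.6 q7 0.22
d [-0.003  0.047  1.003] a [-0.004 -0.007 -0.008]
```

View pics/t4c.png

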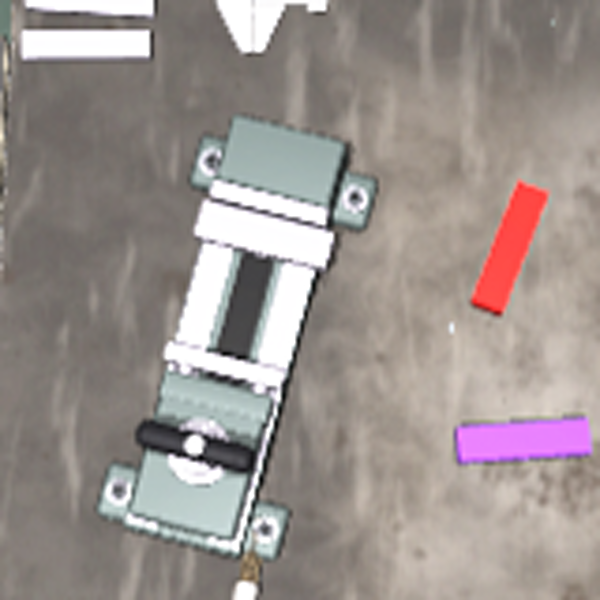

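View pics/s4c.png

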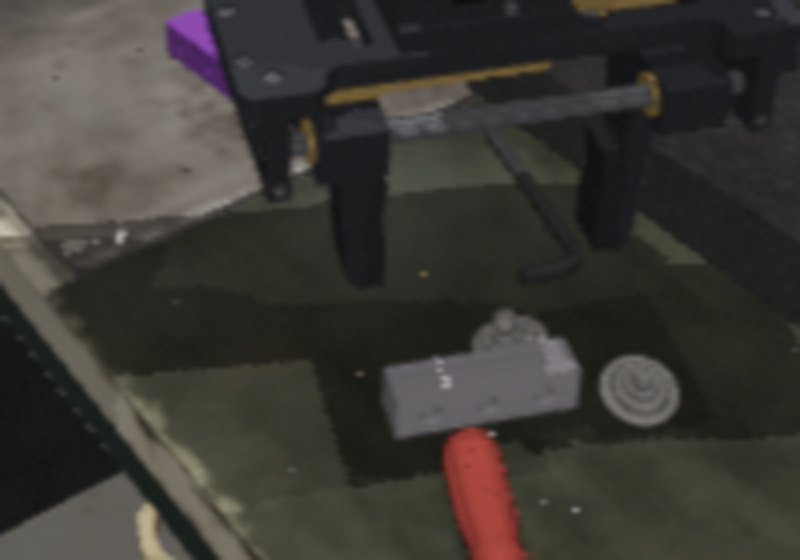

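servo_tool(deltas=[{"dx": 0,"dy": 0.02,"dz": 0.4,"ax": 0,"ay": 0,"az": 0,"hand": 77},{"dx": 0,"dy": 0.02,"dz": 0.7,"ax": 0,"ay": 0,"az": 0,"hand": 77},{"dx": 0,"dy": 0.02,"dz": 0.85,"ax": 0,"ay": 0,"az": 0,"hand": 77},{"dx": 0,"dy": 0.02,"dz": 0.85,"ax": 0,"ay": 0,"az": 0,"hand": 77}])

```text
clock: 15.58
tool_pos: [0.4504, -0.3262, 0.0459]
eef_rot: [0.829, 0.559, -0.0, -0.001]
contact_force: [0.9, 0.9, 0.0]
opening: 0.872
```

```bash
python3 - <<'E'
from h import *
st();target(452.3,-326.6,37,-22)
q,_=snap('scene','scene5')
cv2.imwrite('pics/s5c.png',cv2.resize(q[280:420,250:450,::-1],(800,560),interpolation=cv2.INTER_CUBIC))
E
```

```text
t 15.57 pos [ 450.4 -326.2   45.9] phi -21.99 F [0.9 0.9 0. ] M [-0.12  0.12 -0.02] open 76.8 q7 0.22
d [0.006 0.032 0.148] a [-0.012 -0.002  0.002]
```

View pics/s5c.png

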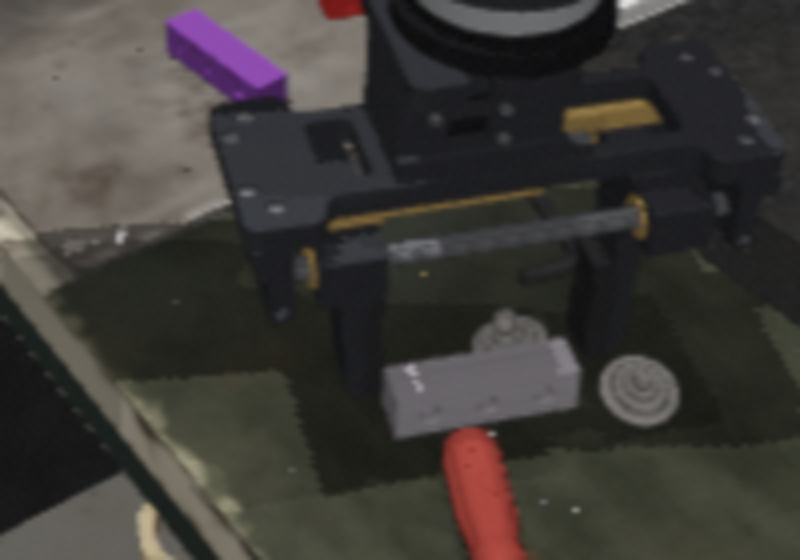

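servo_tool(deltas=[{"dx": 0,"dy": 0.02,"dz": 0.08,"ax": 0,"ay": 0,"az": 0,"hand": 77},{"dx": 0,"dy": 0.02,"dz": 0.16,"ax": 0,"ay": 0,"az": 0,"hand": 77},{"dx": 0,"dy": 0.02,"dz": 0.16,"ax": 0,"ay": 0,"az": 0,"hand": 77},{"dx": 0,"dy": 0.02,"dz": 0.16,"ax": 0,"ay": 0,"az": 0,"hand": 64},{"dx": 0,"dy": 0.02,"dz": 0.16,"ax": 0,"ay": 0,"az": 0,"hand": 64},{"dx": 0,"dy": 0.02,"dz": 0.16,"ax": 0,"ay": 0,"az": 0,"hand": 64},{"dx": 0,"dy": 0.02,"dz": 0.16,"ax": 0,"ay": 0,"az": 0,"hand": 64}], newtons=40)

```text
clock: 16.5
tool_pos: [0.4518, -0.327, 0.0369]
eef_rot: [0.829, 0.559, 0.0, -0.0]
contact_force: [-0.3, -0.1, -0.6]
opening: 0.782
```

```bash
python3 - <<'E'
from h import *
st()
w=v2w(13.5,0);target(*w,150,-103.2)
E
```

```text
t 16.5 pos [ 451.8 -327.    36.9] phi -21.99 F [-0.3 -0.1 -0.6] M [-0.08  0.12  0.01] open 68.9 q7 0.22
d [ 6.362 -0.598 -1.884] a [-1.0000e-03  0.0000e+00  1.3535e+01]
```

Gripped at 69 mm. Lift and check before going on.

servo_tool(deltas=[{"dx": 0,"dy": 0,"dz": -0.3,"ax": 0,"ay": 0,"az": 0,"hand": 64},{"dx": 0,"dy": 0,"dz": -0.8,"ax": 0,"ay": 0,"az": 0,"hand": 64},{"dx": 0,"dy": 0,"dz": -1.5,"ax": 0,"ay": 0,"az": 0,"hand": 64},{"dx": 0,"dy": 0,"dz": -1.88,"ax": 0,"ay": 0,"az": 0,"hand": 64}])

```text
clock: 17.0
tool_pos: [0.4524, -0.3275, 0.1528]
eef_rot: [0.829, 0.559, 0.001, 0.001]
contact_force: [0.0, -0.5, -1.7]
opening: 0.784
```

```bash
python3 - <<'E'
from h import *
st()
w=v2w(13.5,0);target(*w,150,-103.2)
q,_=snap('scene','scene6')
cv2.imwrite('pics/s6c.png',cv2.resize(q[230:420,250:480,::-1],(726,600),interpolation=cv2.INTER_CUBIC))
E
```

```text
t 17.0 pos [ 452.4 -327.5  152.8] phi -22.0 F [ 0.  -0.5 -1.7] M [-0.05  0.09  0.04] open 69.1 q7 0.22
d [ 6.366 -0.612  0.041] a [ 0.029 -0.017 13.533]
```

View pics/s6c.png

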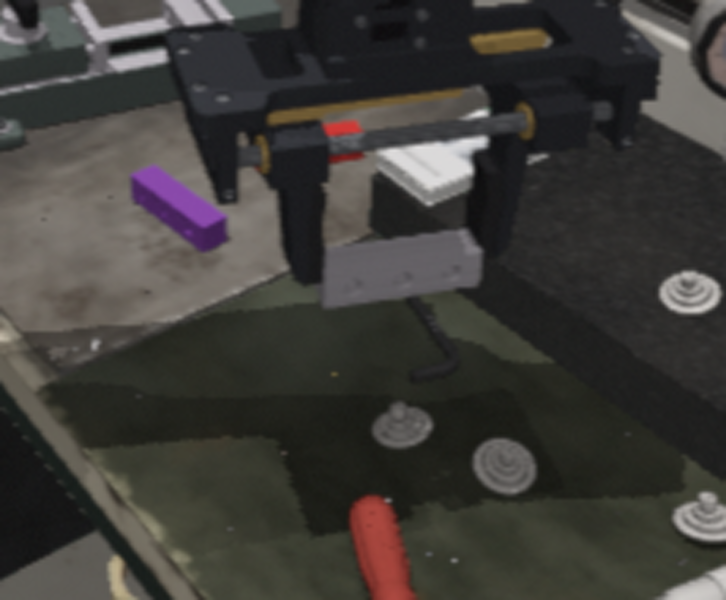

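```bash
python3 - <<'E'
from h import *
f=np.load('pics/scene6.npz');q=f['p'];c=q[295:335,340:410,::-1].astype(float)
c=np.clip((c-70)*2.2,0,255).astype(np.uint8)
cv2.imwrite('pics/s6d.png',cv2.resize(c,(700,400),interpolation=cv2.INTER_NEAREST))
W=cloud('scene',f['d'])*1000
for u in (365,375,385,395): print([ (v,*W[v,u].round(0)) for v in range(298,330,3)])
E
```

```text
[(298, np.float64(580.0), np.float64(-164.0), np.float64(-1.0)), (301, np.float64(573.0), np.float64(-173.0), np.float64(0.0)), (304, np.float64(569.0), np.float64(-178.0), np.float64(-2.0)), (307, np.float64(443.0), np.float64(-319.0), np.float64(134.0)), (310, np.float64(437.0), np.float64(-326.0), np.float64(135.0)), (313, np.float64(434.0), np.float64(-329.0), np.float64(134.0)), (316, np.float64(432.0), np.float64(-333.0), np.float64(132.0)), (319, np.float64(433.0), np.float64(-332.0), np.float64(126.0)), (322, np.float64(431.0), np.float64(-334.0), np.float64(123.0)), (325, np.float64(432.0), np.float64(-333.0), np.float64(117.0)), (328, np.float64(523.0), np.float64(-233.0), np.float64(0.0))]
[(298, np.float64(574.0), np.float64(-198.0), np.float64(22.0)), (301, np.float64(574.0), np.float64(-199.0), np.float64(16.0)), (304, np.float64(573.0), np.float64(-200.0), np.float64(10.0)), (307, np.float64(454.0), np.float64(-327.0), np.float64(133.0)), (310, np.float64(449.0), np.float64(-332.0), np.float64(134.0)), (313, np.float64(446.0), np.float64(-336.0), np.float64(133.0)), (3
[... 1038 characters left out ...]
p.float64(586.0), np.float64(-237.0), np.float64(40.0)), (301, np.float64(581.0), np.float64(-242.0), np.float64(39.0)), (304, np.float64(481.0), np.float64(-338.0), np.float64(134.0)), (307, np.float64(476.0), np.float64(-343.0), np.float64(134.0)), (310, np.float64(471.0), np.float64(-348.0), np.float64(134.0)), (313, np.float64(471.0), np.float64(-349.0), np.float64(130.0)), (316, np.float64(472.0), np.float64(-348.0), np.float64(123.0)), (319, np.float64(472.0), np.float64(-349.0), np.float64(119.0)), (322, np.float64(576.0), np.float64(-252.0), np.float64(2.0)), (325, np.float64(571.0), np.float64(-257.0), np.float64(0.0)), (328, np.float64(567.0), np.float64(-261.0), np.float64(-1.0))]
```

View pics/s6d.png

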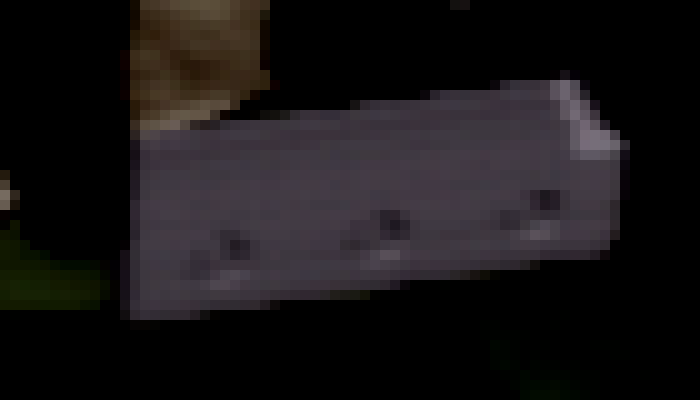

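```bash
python3 - <<'E'
from h import *
w=v2w(12,0);target(*w,150,-103.2)
E
```

```text
d [ 6.368 -0.657  0.069] a [ 0.062 -0.036 13.532]
```

servo_tool(deltas=[{"dx": 6.37,"dy": -0.65,"dz": 0.05,"ax": 0,"ay": 0,"az": 13.53,"hand": 64},{"dx": 6.37,"dy": -0.65,"dz": 0.05,"ax": 0,"ay": 0,"az": 13.53,"hand": 64},{"dx": 6.37,"dy": -0.65,"dz": 0.05,"ax": 0,"ay": 0,"az": 13.53,"hand": 64},{"dx": 6.37,"dy": -0.65,"dz": 0.05,"ax": 0,"ay": 0,"az": 13.53,"hand": 64},{"dx": 6.37,"dy": -0.65,"dz": 0.05,"ax": 0,"ay": 0,"az": 13.53,"hand": 64},{"dx": 6.37,"dy": -0.65,"dz": 0.05,"ax": 0,"ay": 0,"az": 13.53,"hand": 64},{"dx": 6.37,"dy": -0.65,"dz": 0.05,"ax": 0,"ay": 0,"az": 13.53,"hand": 64},{"dx": 6.37,"dy": -0.65,"dz": 0.05,"ax": 0,"ay": 0,"az": 13.53,"hand": 64},{"dx": 6.37,"dy": -0.65,"dz": 0.05,"ax": 0,"ay": 0,"az": 13.53,"hand": 64},{"dx": 6.37,"dy": -0.65,"dz": 0.05,"ax": 0,"ay": 0,"az": 13.53,"hand": 64}])

```text
clock: 18.3
tool_pos: [0.5586, 0.0418, 0.1469]
eef_rot: [0.993, -0.114, -0.0, -0.0]
contact_force: [-0.7, -0.9, -1.2]
opening: 0.782
```

```bash
python3 - <<'E'
from h import *
st();w=v2w(12,0);target(*w,69,-103.2)
E
```

```text
t 18.3 pos [558.6  41.8 146.9] phi -103.1 F [-0.7 -0.9 -1.2] M [ 0.01  0.17 -0.08] open 68.9 q7 -1.25
d [0.027 0.012 1.298] a [-0.003  0.002  0.017]
```

servo_tool(deltas=[{"dx": 0.01,"dy": 0,"dz": 0.6,"ax": 0,"ay": 0,"az": 0,"hand": 64},{"dx": 0.01,"dy": 0,"dz": 0.95,"ax": 0,"ay": 0,"az": 0,"hand": 64},{"dx": 0.01,"dy": 0,"dz": 1.1,"ax": 0,"ay": 0,"az": 0,"hand": 64},{"dx": 0.01,"dy": 0,"dz": 1.2,"ax": 0,"ay": 0,"az": 0,"hand": 64},{"dx": 0.01,"dy": 0,"dz": 1.26,"ax": 0,"ay": 0,"az": 0,"hand": 64},{"dx": 0.01,"dy": 0,"dz": 1.29,"ax": 0,"ay": 0,"az": 0,"hand": 64},{"dx": 0.01,"dy": 0,"dz": 1.29,"ax": 0,"ay": 0,"az": 0,"hand": 64}])

```text
clock: 19.18
tool_pos: [0.5596, 0.0419, 0.0696]
eef_rot: [0.993, -0.115, 0.0, -0.0]
contact_force: [0.7, -0.1, -1.3]
opening: 0.79
```

```bash
python3 - <<'E'
from h import *
st(); print(w2v(r.get_state()['tool_pos'][:2]*1000))
E
```

```text
t 19.18 pos [559.6  41.9  69.6] phi -103.16 F [ 0.7 -0.1 -1.3] M [-0.01  0.2   0.  ] open 69.6 q7 -1.17
[11.32731904  1.0055518 ]
```

servo_tool(deltas=[{"dx": 0,"dy": 0,"dz": 0.015,"ax": 0,"ay": 0,"az": 0,"hand": 64},{"dx": 0,"dy": 0,"dz": 0.015,"ax": 0,"ay": 0,"az": 0,"hand": 78},{"dx": 0,"dy": 0,"dz": 0.015,"ax": 0,"ay": 0,"az": 0,"hand": 78},{"dx": 0,"dy": 0,"dz": 0.015,"ax": 0,"ay": 0,"az": 0,"hand": 78},{"dx": 0,"dy": 0,"dz": -0.5,"ax": 0,"ay": 0,"az": 0,"hand": 78},{"dx": 0,"dy": 0,"dz": -1.4,"ax": 0,"ay": 0,"az": 0,"hand": 72},{"dx": 0,"dy": 0,"dz": -1.4,"ax": 0,"ay": 0,"az": 0,"hand": 72}])

```text
clock: 20.05
tool_pos: [0.5616, 0.0413, 0.1566]
eef_rot: [0.993, -0.115, 0.004, -0.0]
contact_force: [-0.2, 0.5, -0.1]
opening: 0.815
```

```bash
python3 - <<'E'
from h import *
st(); target(436,280,140,-15)
E
```

```text
t 20.05 pos [561.6  41.3 156.6] phi -103.18 F [-0.2  0.5 -0.1] M [ 0.    0.21 -0.03] open 71.8 q7 -1.26
d [-2.948 -3.396  0.26 ] a [  0.043  -0.062 -14.697]
```

servo_tool(deltas=[{"dx": -2.95,"dy": -3.4,"dz": 0,"ax": 0,"ay": 0,"az": -14.7,"hand": 72},{"dx": -2.95,"dy": -3.4,"dz": 0,"ax": 0,"ay": 0,"az": -14.7,"hand": 72},{"dx": -2.95,"dy": -3.4,"dz": 0,"ax": 0,"ay": 0,"az": -14.7,"hand": 72},{"dx": -2.95,"dy": -3.4,"dz": 0.26,"ax": 0,"ay": 0,"az": -14.7,"hand": 72},{"dx": -2.95,"dy": -3.4,"dz": 0.26,"ax": 0,"ay": 0,"az": -14.7,"hand": 72},{"dx": -2.95,"dy": -3.4,"dz": 0.26,"ax": 0,"ay": 0,"az": -14.7,"hand": 72},{"dx": -2.95,"dy": -3.4,"dz": 0.26,"ax": 0,"ay": 0,"az": -14.7,"hand": 72},{"dx": -2.95,"dy": -3.4,"dz": 0.26,"ax": 0,"ay": 0,"az": -14.7,"hand": 72},{"dx": -2.95,"dy": -3.4,"dz": 0.26,"ax": 0,"ay": 0,"az": -14.7,"hand": 72},{"dx": -2.95,"dy": -3.4,"dz": 0.26,"ax": 0,"ay": 0,"az": -14.7,"hand": 72}])

```text
clock: 21.3
tool_pos: [0.4333, 0.2807, 0.1373]
eef_rot: [0.794, 0.608, -0.0, -0.0]
contact_force: [0.5, 0.1, -0.4]
opening: 0.817
```

```bash
python3 - <<'E'
from h import *
st()
p,d=snap('top','top7');q,_=snap('scene','scene7')
cv2.imwrite('pics/t7c.png',p[140:360,100:400,::-1].repeat(2,0).repeat(2,1))
cv2.imwrite('pics/s7c.png',cv2.resize(q[160:290,140:360,::-1],(800,473),interpolation=cv2.INTER_CUBIC))
E
```

```text
t 21.3 pos [433.3 280.7 137.3] phi -15.11 F [ 0.5  0.1 -0.4] M [-0.04  0.12  0.02] open 72.0 q7 -0.62
```

View pics/t7c.png

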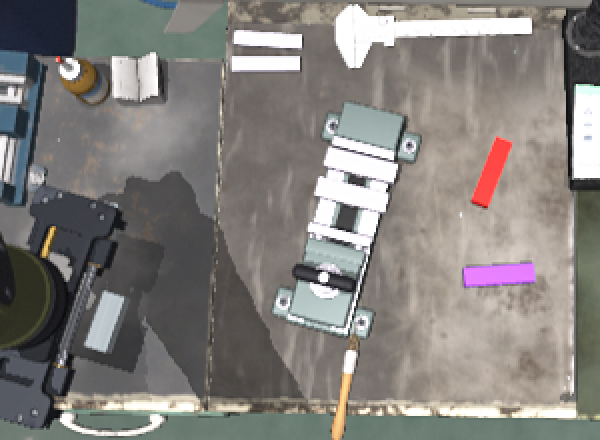

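View pics/s7c.png

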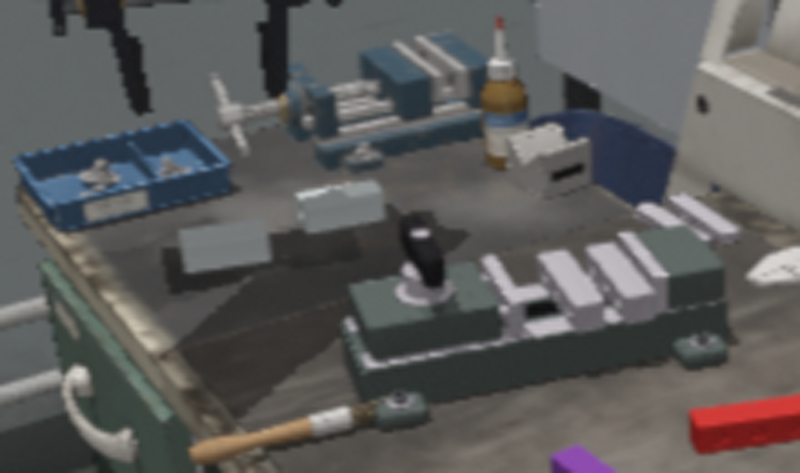

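```bash
python3 - <<'E'
from h import *
import h
h.VO=np.array([549.2,42.3])
p=np.load('pics/top7.npz')['p']
c=p[195:285,240:310,::-1];cv2.imwrite('pics/t7d.png',cv2.resize(c,(467,600),interpolation=cv2.INTER_CUBIC))
# brightness profile along vice centre line at y=+18 and -18, z=.05
for y in(20,-20):
    s=[]
    for x in range(-34,60,2):
        w=v2w(x,y)/1000;u,v=proj('top',[w[0],w[1],.05]);s.append((x,int(p[int(round(v)),int(round(u))].min())))
    print(y,s)
print(np.array([proj('top',[*(v2w(-29,0)/1000),.057])]))
E
```

```text
20 [(-34, 255), (-32, 255), (-30, 247), (-28, 199), (-26, 252), (-24, 255), (-22, 255), (-20, 254), (-18, 254), (-16, 254), (-14, 254), (-12, 254), (-10, 254), (-8, 255), (-6, 255), (-4, 248), (-2, 248), (0, 225), (2, 255), (4, 255), (6, 254), (8, 254), (10, 254), (12, 254), (14, 254), (16, 255), (18, 248), (20, 249), (22, 254), (24, 255), (26, 249), (28, 193), (30, 233), (32, 255), (34, 255), (36, 254), (38, 254), (40, 254), (42, 253), (44, 255), (46, 255), (48, 234), (50, 72), (52, 251), (54, 255), (56, 255), (58, 255)]
-20 [(-34, 255), (-32, 255), (-30, 246), (-28, 194), (-26, 252), (-24, 255), (-22, 255), (-20, 255), (-18, 254), (-16, 254), (-14, 254), (-12, 254), (-10, 254), (-8, 254), (-6, 255), (-4, 255), (-2, 241), (0, 229), (2, 255), (4, 255), (6, 254), (8, 254), (10, 254), (12, 254), (14, 254), (16, 255), (18, 248), (20, 249), (22, 255), (24, 255), (26, 254), (28, 194), (30, 226), (32, 255), (34, 255), (36, 254), (38, 254), (40, 254), (42, 253), (44, 254), (46, 255), (48, 232), (50, 71), (52, 254), (54, 255), (56, 255), (58, 254)]
[[270.62691071 254.91744111]]
```

View pics/t7d.png

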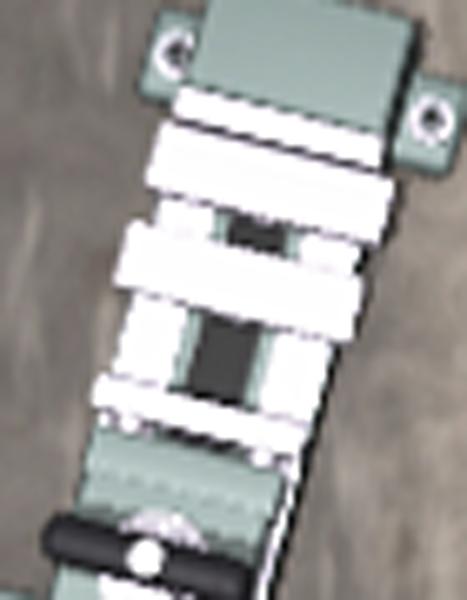

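```bash
python3 - <<'E'
from h import *
st(); target(431,280.3,35,-15)
f=np.load('pics/scene0.npz');p=f['p'];W=cloud('scene',f['d'])*1000
for nm,ctr,yaw in(('A',(431.7,280),-14.9),('B',(521.4,291.1),-10.2)):
    a=np.radians(yaw);D=W[...,:2]-ctr;u=D[...,0]*np.cos(a)+D[...,1]*np.sin(a);n=-D[...,0]*np.sin(a)+D[...,1]*np.cos(a)
    m=(abs(u)<40)&(abs(n)<30)&(W[...,2]>18)&(W[...,2]<30)&(p.min(2)>120)
    print(nm,m.sum(),np.percentile(u[m],[2,50,98]).round(1),np.percentile(n[m],[2,50,98]).round(1),np.percentile(W[...,2][m],[5,50,95]).round(1))
E
```

```text
t 21.4 pos [433.4 280.8 137.5] phi -15.08 F [ 0.2  1.4 -0.5] M [-0.03  0.1   0.08] open 72.1 q7 -0.61
d [-0.017 -0.036  1.709] a [-0.002  0.002 -0.014]
A 85 [-29.7  -4.9  23.5] [-12.   -1.1  12.5] [18.  19.  20.3]
B 66 [-28.1  -3.1  22.4] [-10.9  -0.5  11.6] [18.2 19.  20.6]
```

```bash
python3 - <<'E'
from h import *
for nm in('top','scene'):
    d=np.load(f'pics/{nm}0.npz')['d'];W=cloud(nm,d)*1000
    for cx,cy in((475,283),(432,240),(440,330),(500,235),(431,280),(522,291)):
        m=(abs(W[...,0]-cx)<7)&(abs(W[...,1]-cy)<7);print(nm,cx,cy,np.median(W[...,2][m]).round(1),m.sum())
E
```

```text
top 475 283 -3.0 51
top 432 240 -3.3 47
top 440 330 -4.1 48
top 500 235 -3.7 49
top 431 280 18.3 51
top 522 291 18.8 49
scene 475 283 -4.1 20
scene 432 240 -564.6 37
scene 440 330 -568.6 16
scene 500 235 -3.5 16
scene 431 280 -0.4 39
scene 522 291 17.9 22
```

servo_tool(deltas=[{"dx": -0.01,"dy": -0.05,"dz": 0.8,"ax": 0,"ay": 0,"az": 0,"hand": 72},{"dx": -0.01,"dy": -0.05,"dz": 1.3,"ax": 0,"ay": 0,"az": 0,"hand": 72},{"dx": -0.01,"dy": -0.05,"dz": 1.5,"ax": 0,"ay": 0,"az": 0,"hand": 72},{"dx": -0.01,"dy": -0.05,"dz": 1.5,"ax": 0,"ay": 0,"az": 0,"hand": 72}])

```text
clock: 21.9
tool_pos: [0.4304, 0.2808, 0.0475]
eef_rot: [0.793, 0.609, -0.0, 0.0]
contact_force: [-0.7, -0.8, 0.7]
opening: 0.82
```

```bash
python3 - <<'E'
from h import *
st(); target(431,280.3,35,-15)
q,_=snap('scene','scene8')
cv2.imwrite('pics/s8c.png',cv2.resize(q[130:270,140:300,::-1],(686,600),interpolation=cv2.INTER_CUBIC))
E
```

```text
t 21.9 pos [430.4 280.8  47.5] phi -15.01 F [-0.7 -0.8  0.7] M [-0.05  0.14  0.02] open 72.3 q7 -0.59
d [-0.005  0.013  0.208] a [-0.004  0.007 -0.002]
```

View pics/s8c.png

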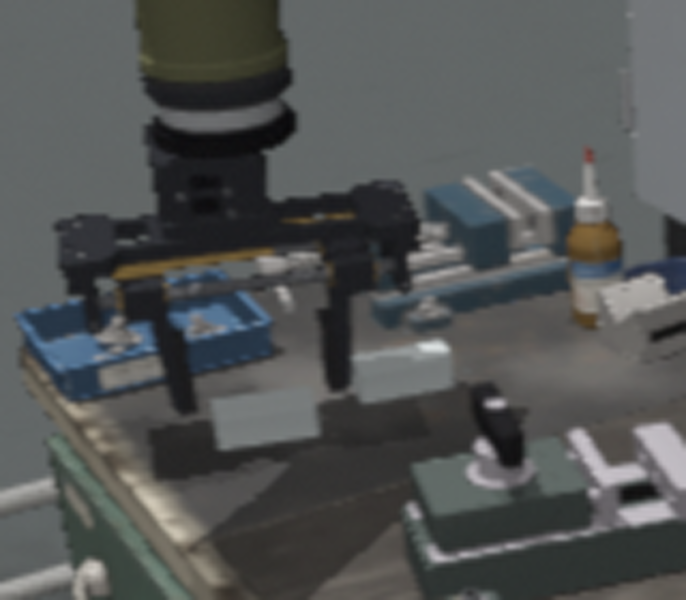

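servo_tool(deltas=[{"dx": 0,"dy": 0,"dz": 0.1,"ax": 0,"ay": 0,"az": 0,"hand": 72},{"dx": 0,"dy": 0,"dz": 0.2,"ax": 0,"ay": 0,"az": 0,"hand": 72},{"dx": 0,"dy": 0,"dz": 0.2,"ax": 0,"ay": 0,"az": 0,"hand": 72},{"dx": 0,"dy": 0,"dz": 0.2,"ax": 0,"ay": 0,"az": 0,"hand": 50},{"dx": 0,"dy": 0,"dz": 0.2,"ax": 0,"ay": 0,"az": 0,"hand": 50},{"dx": 0,"dy": 0,"dz": 0.2,"ax": 0,"ay": 0,"az": 0,"hand": 50},{"dx": 0,"dy": 0,"dz": 0.2,"ax": 0,"ay": 0,"az": 0,"hand": 50},{"dx": 0,"dy": 0,"dz": 0.2,"ax": 0,"ay": 0,"az": 0,"hand": 50}], newtons=35)

```text
clock: 22.95
tool_pos: [0.4305, 0.2811, 0.0359]
eef_rot: [0.793, 0.609, 0.0, -0.0]
contact_force: [-0.5, -0.1, 2.2]
opening: 0.626
```

```bash
python3 - <<'E'
from h import *
st();w=v2w(19.3,12.2);target(*w,160,-13.2)
E
```

```text
t 22.95 pos [430.5 281.1  35.9] phi -14.97 F [-0.5 -0.1  2.2] M [-0.08  0.1  -0.01] open 55.1 q7 -0.58
d [-3.104  3.235 -2.069] a [ 0.002 -0.002 -0.295]
```

servo_tool(deltas=[{"dx": 0,"dy": 0,"dz": -0.5,"ax": 0,"ay": 0,"az": 0,"hand": 50},{"dx": 0,"dy": 0,"dz": -1.4,"ax": 0,"ay": 0,"az": 0,"hand": 50},{"dx": -1,"dy": 1,"dz": -2.07,"ax": 0,"ay": 0,"az": -0.3,"hand": 50},{"dx": -3.1,"dy": 3.23,"dz": -2.07,"ax": 0,"ay": 0,"az": -0.3,"hand": 50},{"dx": -3.1,"dy": 3.23,"dz": -2.07,"ax": 0,"ay": 0,"az": -0.3,"hand": 50},{"dx": -3.1,"dy": 3.23,"dz": -2.07,"ax": 0,"ay": 0,"az": -0.3,"hand": 50},{"dx": -3.1,"dy": 3.23,"dz": -2.07,"ax": 0,"ay": 0,"az": -0.3,"hand": 50},{"dx": -3.1,"dy": 3.23,"dz": -2.07,"ax": 0,"ay": 0,"az": -0.3,"hand": 50}])

```text
clock: 23.95
tool_pos: [0.5702, 0.0485, 0.1598]
eef_rot: [0.785, 0.62, -0.0, 0.001]
contact_force: [-0.5, 0.2, -0.5]
opening: 0.629
```

```bash
python3 - <<'E'
from h import *
st();w=v2w(19.3,12.2);target(*w,86.5,-13.2)
q,_=snap('scene','scene9')
cv2.imwrite('pics/s9c.png',cv2.resize(q[130:300,200:380,::-1],(635,600),interpolation=cv2.INTER_CUBIC))
E
```

```text
t 23.95 pos [570.2  48.5 159.8] phi -13.44 F [-0.5  0.2 -0.5] M [-0.05  0.12 -0.04] open 55.5 q7 -0.24
d [ 0.04  -0.016  1.222] a [ 0.008  0.01  -0.04 ]
```

View pics/s9c.png

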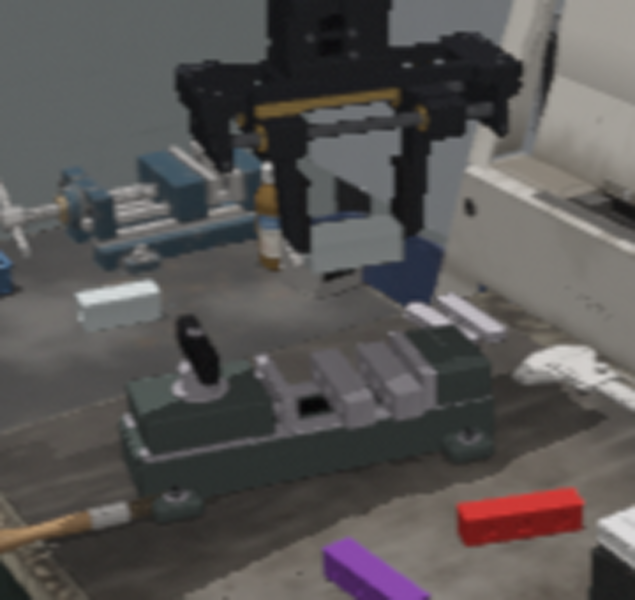

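servo_tool(deltas=[{"dx": 0.01,"dy": 0,"dz": 0.5,"ax": 0,"ay": 0,"az": 0,"hand": 50},{"dx": 0.01,"dy": 0,"dz": 0.85,"ax": 0,"ay": 0,"az": 0,"hand": 50},{"dx": 0.01,"dy": 0,"dz": 1.05,"ax": 0,"ay": 0,"az": 0,"hand": 50},{"dx": 0.01,"dy": 0,"dz": 1.15,"ax": 0,"ay": 0,"az": 0,"hand": 50},{"dx": 0.01,"dy": 0,"dz": 1.2,"ax": 0,"ay": 0,"az": 0,"hand": 50},{"dx": 0.01,"dy": 0,"dz": 1.22,"ax": 0,"ay": 0,"az": 0,"hand": 50},{"dx": 0.01,"dy": 0,"dz": 1.22,"ax": 0,"ay": 0,"az": 0,"hand": 50}])

```text
clock: 24.88
tool_pos: [0.5692, 0.053, 0.0895]
eef_rot: [0.783, 0.622, 0.001, -0.001]
contact_force: [-5.4, 2.2, 19.0]
opening: 0.626
```

```bash
python3 - <<'E'
from h import *
st(); print(w2v(r.get_state()['tool_pos'][:2]*1000))
q,_=snap('scene','scene10')
cv2.imwrite('pics/s10c.png',cv2.resize(q[180:290,220:360,::-1],(762,600),interpolation=cv2.INTER_CUBIC))
E
```

```text
t 24.88 pos [569.2  53.   89.5] phi -13.11 F [-5.4  2.2 19. ] M [0.18 1.31 0.08] open 55.2 q7 -0.23
[18.12620353 14.02762836]
```

View pics/s10c.png

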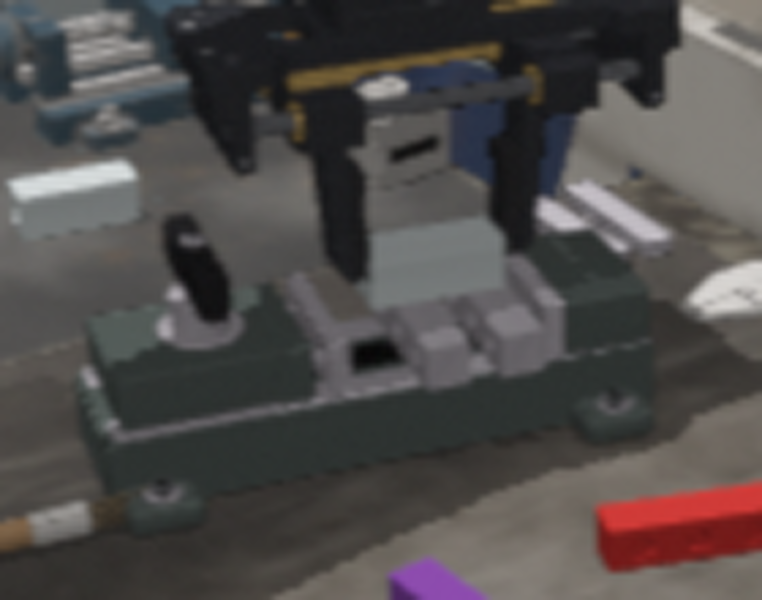

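servo_tool(deltas=[{"dx": 0,"dy": 0,"dz": -0.2,"ax": 0,"ay": 0,"az": 0,"hand": 50},{"dx": -0.03,"dy": -0.06,"dz": -0.3,"ax": 0,"ay": 0,"az": 0,"hand": 50},{"dx": -0.03,"dy": -0.06,"dz": -0.3,"ax": 0,"ay": 0,"az": 0,"hand": 50}])

```text
clock: 25.3
tool_pos: [0.5658, 0.0508, 0.1053]
eef_rot: [0.784, 0.621, 0.0, 0.0]
contact_force: [-0.2, -0.2, -1.5]
opening: 0.627
```

```bash
python3 - <<'E'
from h import *
st(); print(w2v(r.get_state()['tool_pos'][:2]*1000))
q,_=snap('scene','scene11')
cv2.imwrite('pics/s11c.png',cv2.resize(q[180:270,270:360,::-1],(600,600),interpolation=cv2.INTER_CUBIC))
f=np.load('pics/scene11.npz');W=cloud('scene',f['d'])*1000
for u in range(290,316,4): print(u,[tuple(W[v,u].round(0).astype(int).tolist()) for v in range(212,238,3)])
E
```

```text
t 25.3 pos [565.8  50.8 105.3] phi -13.18 F [-0.2 -0.2 -1.5] M [-0.05  0.01  0.04] open 55.2 q7 -0.23
[15.36898665 11.12160629]
290 [(660, 242, 2), (655, 233, -1), (552, 59, 88), (545, 48, 87), (543, 45, 81), (543, 45, 74), (543, 46, 67), (552, 61, 50), (551, 59, 44)]
294 [(671, 239, 1), (665, 230, -3), (557, 50, 90), (552, 43, 87), (553, 45, 79), (553, 45, 71), (566, 67, 51), (560, 57, 50), (552, 45, 50)]
298 [(684, 240, -3), (573, 60, 89), (566, 50, 87), (561, 42, 85), (561, 41, 78), (561, 43, 70), (624, 145, 1), (567, 53, 49), (559, 40, 50)]
302 [(693, 234, -3), (582, 58, 87), (573, 44, 88), (569, 38, 84), (570, 39, 76), (571, 41, 68), (583, 61, 49), (582, 60, 42), (582, 60, 34)]
306 [(701, 226, -2), (588, 52, 87), (579, 38, 88), (579, 38, 81), (578, 37, 75), (580, 39, 66), (589, 54, 50), (580, 40, 51), (575, 33, 48)]
310 [(590, 38, 100), (590, 39, 92), (588, 36, 87), (589, 37, 79), (587, 34, 74), (605, 62, 49), (594, 46, 52), (587, 35, 51), (579, 23, 51)]
314 [(597, 33, 100), (597, 34, 92), (596, 33, 86), (686, 167, -1), (613, 58, 56), (604, 45, 57), (597, 34, 56), (598, 36, 48), (588, 20, 50)]
```

View pics/s11c.png

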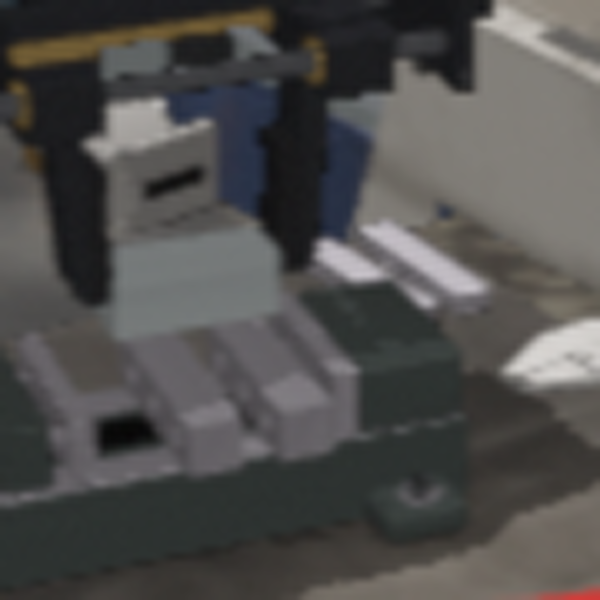

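servo_tool(deltas=[{"dx": -0.02,"dy": 0.035,"dz": 0.1,"ax": 0,"ay": 0,"az": 0,"hand": 50},{"dx": -0.02,"dy": 0.035,"dz": 0.18,"ax": 0,"ay": 0,"az": 0,"hand": 50},{"dx": -0.02,"dy": 0.035,"dz": 0.22,"ax": 0,"ay": 0,"az": 0,"hand": 50},{"dx": -0.02,"dy": 0.035,"dz": 0.25,"ax": 0,"ay": 0,"az": 0,"hand": 50},{"dx": -0.02,"dy": 0.035,"dz": 0.25,"ax": 0,"ay": 0,"az": 0,"hand": 50}])

```text
clock: 25.98
tool_pos: [0.5676, 0.0493, 0.0897]
eef_rot: [0.784, 0.621, 0.0, -0.0]
contact_force: [-0.1, 0.3, -1.1]
opening: 0.629
```

```bash
python3 - <<'E'
from h import *
st(); print(w2v(r.get_state()['tool_pos'][:2]*1000))
E
```

```text
t 25.98 pos [567.6  49.3  89.7] phi -13.17 F [-0.1  0.3 -1.1] M [-0.03  0.08 -0.03] open 55.4 q7 -0.22
[17.47872798 10.04850849]
```

servo_tool(deltas=[{"dx": 0,"dy": 0,"dz": 0.02,"ax": 0,"ay": 0,"az": 0,"hand": 50},{"dx": 0,"dy": 0,"dz": 0.03,"ax": 0,"ay": 0,"az": 0,"hand": 50},{"dx": 0,"dy": 0,"dz": 0.03,"ax": 0,"ay": 0,"az": 0,"hand": 50}])

```text
clock: 26.35
tool_pos: [0.5677, 0.0493, 0.0895]
eef_rot: [0.784, 0.621, 0.0, 0.0]
contact_force: [-1.9, 0.0, 14.9]
opening: 0.626
```

```bash
python3 - <<'E'
from h import *
st(); print(w2v(r.get_state()['tool_pos'][:2]*1000))
E
```

```text
t 26.35 pos [567.7  49.3  89.5] phi -13.18 F [-1.9  0.  14.9] M [-0.01  0.76  0.04] open 55.2 q7 -0.22
[17.51802407 10.0709796 ]
```

servo_tool(deltas=[{"dx": 0,"dy": 0,"dz": -0.02,"ax": 0,"ay": 0,"az": 0,"hand": 50},{"dx": 0,"dy": 0,"dz": -0.02,"ax": 0,"ay": 0,"az": 0,"hand": 68},{"dx": 0,"dy": 0,"dz": -0.02,"ax": 0,"ay": 0,"az": 0,"hand": 70},{"dx": 0,"dy": 0,"dz": -0.02,"ax": 0,"ay": 0,"az": 0,"hand": 70},{"dx": 0,"dy": 0,"dz": -0.5,"ax": 0,"ay": 0,"az": 0,"hand": 70},{"dx": 0,"dy": 0,"dz": -1.2,"ax": 0,"ay": 0,"az": 0,"hand": 70},{"dx": 0,"dy": 0,"dz": -1.2,"ax": 0,"ay": 0,"az": 0,"hand": 70}])

```text
clock: 27.22
tool_pos: [0.5696, 0.0493, 0.1626]
eef_rot: [0.784, 0.621, 0.003, 0.002]
contact_force: [0.4, 0.0, 0.1]
opening: 0.791
```

```bash
python3 - <<'E'
from h import *
st(); target(521,291.5,150,-10.2)
E
```

```text
t 27.23 pos [569.6  49.3 162.6] phi -13.18 F [0.4 0.  0.1] M [-0.07  0.06  0.01] open 69.7 q7 -0.24
d [ 3.745 -1.711  0.207] a [ 0.055 -0.018 -0.497]
```

servo_tool(deltas=[{"dx": 3.74,"dy": -1.71,"dz": 0.1,"ax": 0,"ay": 0,"az": -0.5,"hand": 72},{"dx": 3.74,"dy": -1.71,"dz": 0.1,"ax": 0,"ay": 0,"az": -0.5,"hand": 72},{"dx": 3.74,"dy": -1.71,"dz": 0.1,"ax": 0,"ay": 0,"az": -0.5,"hand": 72},{"dx": 3.74,"dy": -1.71,"dz": 0.1,"ax": 0,"ay": 0,"az": -0.5,"hand": 72},{"dx": 3.74,"dy": -1.71,"dz": 0.1,"ax": 0,"ay": 0,"az": -0.5,"hand": 72},{"dx": 3.74,"dy": -1.71,"dz": 0.1,"ax": 0,"ay": 0,"az": -0.5,"hand": 72}])

```text
clock: 27.98
tool_pos: [0.5185, 0.2901, 0.1531]
eef_rot: [0.767, 0.642, -0.001, 0.0]
contact_force: [1.2, -0.5, 0.1]
opening: 0.817
```

```bash
python3 - <<'E'
from h import *
st()
p,d=snap('top','top12');q,_=snap('scene','scene12')
cv2.imwrite('pics/t12c.png',cv2.resize(p[195:285,240:310,::-1],(467,600),interpolation=cv2.INTER_CUBIC))
cv2.imwrite('pics/s12c.png',cv2.resize(q[140:290,140:360,::-1],(800,545),interpolation=cv2.INTER_CUBIC))
E
```

```text
t 27.98 pos [518.5 290.1 153.1] phi -10.17 F [ 1.2 -0.5  0.1] M [-0.09  0.09 -0.  ] open 72.0 q7 -0.55
```

View pics/t12c.png

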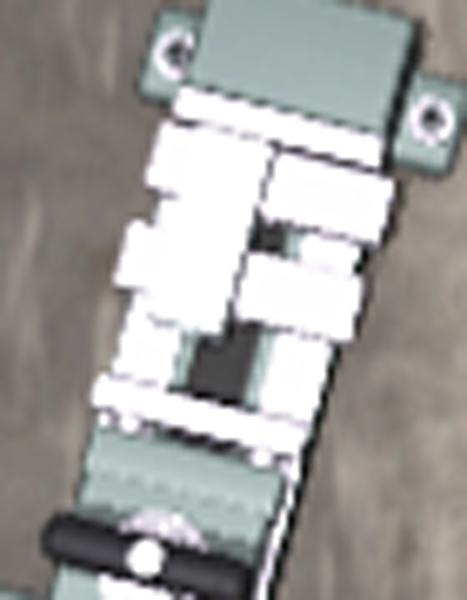

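View pics/s12c.png

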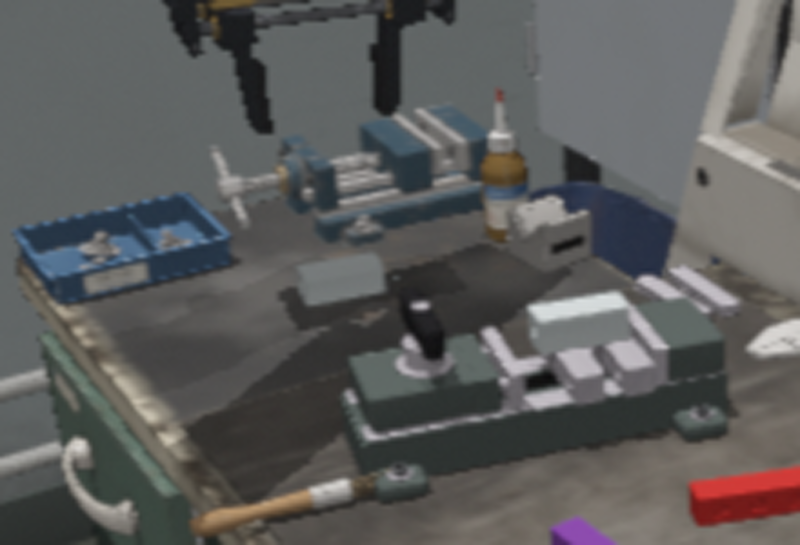

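```bash
python3 - <<'E'
from h import *
import h
h.VO=np.array([549.2,42.3])
k=600/90
def c(U,V,z): return (ray('top',(U+.5)/k-.5+240,(V+.5)/k-.5+195,z)*1000)
for nm,u,v,z in [('edge far',275,150,.072),('edge near',223,335,.072),('near L',140,308,.072),('fjL',174,116,.057),('fjR',383,165,.057),('p0L',160,122,.05),('p0R',395,178,.05)]:
    w=c(u,v,z);print(nm,w2v(w).round(1))
print(ray('top',149,255,.022))
E
```

```text
edge far [44.8 -1.3]
edge near [-10.9  -0.8]
near L [-9.3 24.2]
fjL [50.  31.2]
fjR [ 51.2 -31.6]
p0L [48.6 35.5]
p0R [ 49.6 -35.5]
[0.52039816 0.29144621 0.022     ]
```

servo_tool(deltas=[{"dx": 0.01,"dy": 0,"dz": 0.9,"ax": 0,"ay": 0,"az": 0,"hand": 72},{"dx": 0.01,"dy": 0,"dz": 1.5,"ax": 0,"ay": 0,"az": 0,"hand": 72},{"dx": 0.01,"dy": 0,"dz": 1.75,"ax": 0,"ay": 0,"az": 0,"hand": 72},{"dx": 0.01,"dy": 0,"dz": 1.75,"ax": 0,"ay": 0,"az": 0,"hand": 72}])

```text
clock: 28.58
tool_pos: [0.5192, 0.2904, 0.0486]
eef_rot: [0.768, 0.641, -0.001, 0.0]
contact_force: [-0.0, -0.3, 0.7]
opening: 0.813
```

```bash
python3 - <<'E'
from h import *
st(); target(520.5,292,33,-10.2)
q,_=snap('scene','scene13')
cv2.imwrite('pics/s13c.png',cv2.resize(q[130:270,160:320,::-1],(686,600),interpolation=cv2.INTER_CUBIC))
E
```

```text
t 28.57 pos [519.2 290.4  48.6] phi -10.27 F [-0.  -0.3  0.7] M [-0.02  0.1   0.01] open 71.6 q7 -0.52
d [0.03  0.017 0.26 ] a [-0.006  0.011 -0.012]
```

View pics/s13c.png

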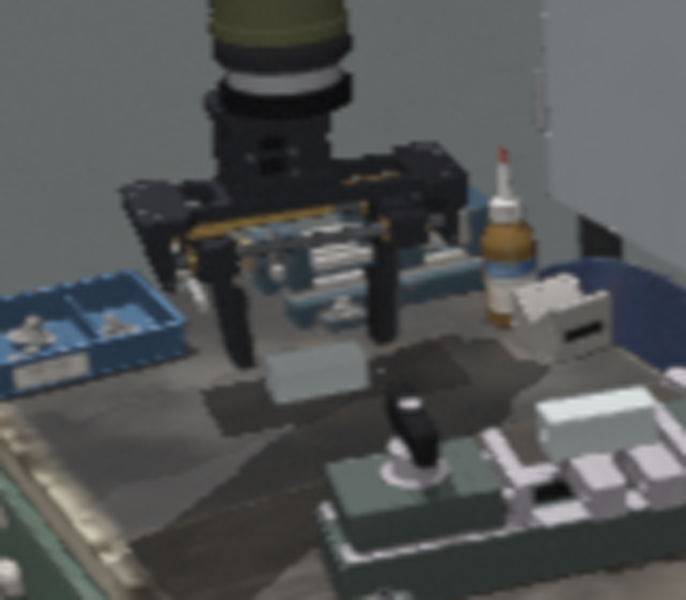

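servo_tool(deltas=[{"dx": 0.02,"dy": 0.015,"dz": 0.13,"ax": 0,"ay": 0,"az": 0,"hand": 72},{"dx": 0.02,"dy": 0.015,"dz": 0.26,"ax": 0,"ay": 0,"az": 0,"hand": 72},{"dx": 0.02,"dy": 0.015,"dz": 0.26,"ax": 0,"ay": 0,"az": 0,"hand": 72},{"dx": 0.02,"dy": 0.015,"dz": 0.26,"ax": 0,"ay": 0,"az": 0,"hand": 50},{"dx": 0.02,"dy": 0.015,"dz": 0.26,"ax": 0,"ay": 0,"az": 0,"hand": 50},{"dx": 0.02,"dy": 0.015,"dz": 0.26,"ax": 0,"ay": 0,"az": 0,"hand": 50},{"dx": 0.02,"dy": 0.015,"dz": 0.26,"ax": 0,"ay": 0,"az": 0,"hand": 50},{"dx": 0.02,"dy": 0.015,"dz": 0.26,"ax": 0,"ay": 0,"az": 0,"hand": 50}])

```text
clock: 29.62
tool_pos: [0.5202, 0.2929, 0.0336]
eef_rot: [0.767, 0.642, 0.0, 0.0]
contact_force: [0.0, 0.2, 2.0]
opening: 0.625
```

```bash
python3 - <<'E'
from h import *
st();w=v2w(17.5,-13.4);target(*w,160,-13.2)
E
```

```text
t 29.62 pos [520.2 292.9  33.6] phi -10.17 F [0.  0.2 2. ] M [-0.09  0.06 -0.03] open 55.1 q7 -0.52
d [-4.246  1.476 -2.108] a [ 0.003 -0.004  0.505]
```

servo_tool(deltas=[{"dx": 0,"dy": 0,"dz": -0.5,"ax": 0,"ay": 0,"az": 0,"hand": 50},{"dx": 0,"dy": 0,"dz": -1.4,"ax": 0,"ay": 0,"az": 0,"hand": 50},{"dx": -1.5,"dy": 0.5,"dz": -2.1,"ax": 0,"ay": 0,"az": 0.5,"hand": 50},{"dx": -4.24,"dy": 1.48,"dz": -2.1,"ax": 0,"ay": 0,"az": 0.5,"hand": 50},{"dx": -4.24,"dy": 1.48,"dz": -2.1,"ax": 0,"ay": 0,"az": 0.5,"hand": 50},{"dx": -4.24,"dy": 1.48,"dz": -2.1,"ax": 0,"ay": 0,"az": 0.5,"hand": 50},{"dx": -4.24,"dy": 1.48,"dz": -2.1,"ax": 0,"ay": 0,"az": 0.5,"hand": 50},{"dx": -4.24,"dy": 1.48,"dz": -2.1,"ax": 0,"ay": 0,"az": 0.5,"hand": 50},{"dx": -4.24,"dy": 1.48,"dz": -2.1,"ax": 0,"ay": 0,"az": 0.5,"hand": 50}])

```text
clock: 30.75
tool_pos: [0.5621, 0.0286, 0.159]
eef_rot: [0.783, 0.622, 0.0, -0.001]
contact_force: [-0.5, 0.6, -1.2]
opening: 0.63
```

```bash
python3 - <<'E'
from h import *
st();w=v2w(17.5,-12.9);target(*w,104,-13.2)
E
```

```text
t 30.75 pos [562.1  28.6 159. ] phi -13.06 F [-0.5  0.6 -1.2] M [-0.06  0.11 -0.01] open 55.5 q7 -0.21
d [-0.026  0.013  0.917] a [-0.012 -0.012  0.023]
```

servo_tool(deltas=[{"dx": 0,"dy": 0,"dz": 0.45,"ax": 0,"ay": 0,"az": 0,"hand": 50},{"dx": 0,"dy": 0,"dz": 0.75,"ax": 0,"ay": 0,"az": 0,"hand": 50},{"dx": 0,"dy": 0,"dz": 0.75,"ax": 0,"ay": 0,"az": 0,"hand": 50}])

```text
clock: 31.12
tool_pos: [0.5612, 0.028, 0.1128]
eef_rot: [0.783, 0.622, -0.001, -0.001]
contact_force: [-0.3, 0.2, -1.1]
opening: 0.634
```

```bash
python3 - <<'E'
from h import *
st(); print(w2v(r.get_state()['tool_pos'][:2]*1000))
q,_=snap('scene','scene14')
cv2.imwrite('pics/s14c.png',cv2.resize(q[180:270,260:360,::-1],(667,600),interpolation=cv2.INTER_CUBIC))
f=np.load('pics/scene14.npz');W=cloud('scene',f['d'])*1000
import h; h.VO=np.array([549.2,42.3])
for u in range(292,316,4): print(u,[(v,*w2v(W[v,u]).round(0).astype(int).tolist(),int(W[v,u,2])) for v in range(212,242,3)])
f=np.load('pics/scene12.npz');W=cloud('scene',f['d'])*1000
print('blank1 side in scene12')
for u in range(292,316,4): print(u,[(v,*w2v(W[v,u]).round(0).astype(int).tolist(),int(W[v,u,2])) for v in range(218,242,3)])
E
```

```text
t 31.12 pos [561.2  28.  112.8] phi -13.05 F [-0.3  0.2 -1.1] M [-0.03  0.03 -0.07] open 55.9 q7 -0.2
[ 16.11327226 -12.09444287]
292 [(212, 69, 222, 0), (215, 65, 212, -3), (218, -4, -7, 98), (221, -8, -17, 97), (224, -9, -21, 92), (227, -9, -21, 85), (230, -10, -22, 79), (233, -3, 1, 59), (236, -2, 3, 50), (239, -2, 5, 42)]
296 [(212, 82, 228, -4), (215, 75, 208, -3), (218, 5, -4, 95), (221, 0, -21, 97), (224, -1, -23, 91), (227, -1, -21, 83), (230, -1, -21, 76), (233, 6, 1, 57), (236, 6, 1, 50), (239, 1, -12, 50)]
300 [(212, 92, 223, -3), (215, 85, 204, -3), (218, 12, -11, 97), (221, 8, -21, 96), (224, 9, -19, 87), (227, 8, -23, 83), (230, 15, 0, 63), (233, 15, 2, 55), (236, 14, -3, 50), (239, 10, -15, 50)]
304 [(212, 101, 217, -2), (215, 25, 1, 97), (218, 21, -12, 96), (221, 17, -22, 95), (224, 17, -22, 87), (227, 17, -22, 80), (230, 25, 1, 61), (233, 25, 4, 52), (236, 28, 10, 41), (239, 28, 12, 32)]
308 [(212, 349, 873, -330), (215, 33, -2, 97), (218, 28, -17, 97), (221, 26, -20, 92), (224, 25, -23, 86), (227, 26, -20, 78), (230, 33, 0, 60), (233, 34, 2, 51), (236, 30, -9, 50), 
[... 474 characters left out ...]
1), (230, 7, 3, 63), (233, 7, 3, 56), (236, 6, 2, 49), (239, 1, -13, 51)]
300 [(218, 79, 188, -3), (221, 73, 169, -2), (224, 19, 10, 72), (227, 17, 4, 68), (230, 16, 2, 62), (233, 17, 5, 53), (236, 14, -2, 50), (239, 9, -15, 50)]
304 [(218, 89, 183, -3), (221, 31, 19, 73), (224, 27, 8, 72), (227, 25, 1, 68), (230, 25, 2, 60), (233, 24, -1, 55), (236, 28, 12, 40), (239, 28, 12, 33)]
308 [(218, 98, 177, -2), (221, 41, 20, 71), (224, 35, 5, 72), (227, 33, -2, 68), (230, 33, 0, 60), (233, 34, 1, 52), (236, 30, -8, 50), (239, 28, -15, 46)]
312 [(218, 109, 176, -3), (221, 100, 153, 0), (224, 42, -2, 74), (227, 42, -2, 66), (230, 43, 0, 58), (233, 43, 1, 50), (236, 39, -11, 49), (239, 33, -26, 51)]
```

View pics/s14c.png

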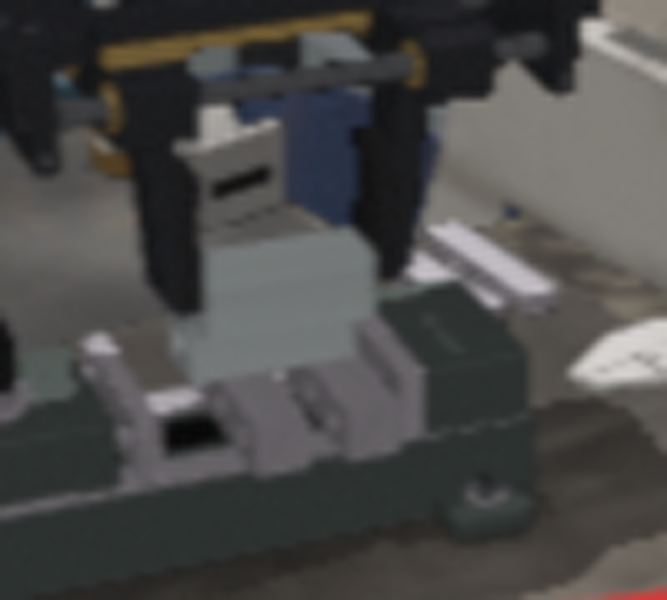

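servo_tool(deltas=[{"dx": -0.015,"dy": 0.01,"dz": 0.15,"ax": 0,"ay": 0,"az": 0,"hand": 50},{"dx": -0.015,"dy": 0.01,"dz": 0.25,"ax": 0,"ay": 0,"az": 0,"hand": 50},{"dx": -0.015,"dy": 0.01,"dz": 0.33,"ax": 0,"ay": 0,"az": 0,"hand": 50},{"dx": -0.015,"dy": 0.01,"dz": 0.37,"ax": 0,"ay": 0,"az": 0,"hand": 50},{"dx": -0.015,"dy": 0.01,"dz": 0.39,"ax": 0,"ay": 0,"az": 0,"hand": 50},{"dx": -0.015,"dy": 0.01,"dz": 0.39,"ax": 0,"ay": 0,"az": 0,"hand": 50}])

```text
clock: 31.92
tool_pos: [0.5629, 0.0257, 0.0909]
eef_rot: [0.784, 0.621, 0.0, -0.0]
contact_force: [-0.7, -0.1, -0.8]
opening: 0.626
```

```bash
python3 - <<'E'
from h import *
st(); print(w2v(r.get_state()['tool_pos'][:2]*1000))
E
```

```text
t 31.93 pos [562.9  25.7  90.9] phi -13.17 F [-0.7 -0.1 -0.8] M [-0.03  0.14 -0.01] open 55.2 q7 -0.19
[ 18.27620754 -14.01579087]
```

servo_tool(deltas=[{"dx": 0.02,"dy": -0.01,"dz": 0.02,"ax": 0,"ay": 0,"az": 0,"hand": 50},{"dx": 0.02,"dy": -0.01,"dz": 0.04,"ax": 0,"ay": 0,"az": 0,"hand": 50},{"dx": 0.02,"dy": -0.01,"dz": 0.055,"ax": 0,"ay": 0,"az": 0,"hand": 50},{"dx": 0.02,"dy": -0.01,"dz": 0.055,"ax": 0,"ay": 0,"az": 0,"hand": 50}])

```text
clock: 32.42
tool_pos: [0.5625, 0.027, 0.0875]
eef_rot: [0.784, 0.621, -0.0, -0.0]
contact_force: [-0.7, -0.4, -0.6]
opening: 0.632
```

```bash
python3 - <<'E'
from h import *
st(); print(w2v(r.get_state()['tool_pos'][:2]*1000))
E
```

```text
t 32.42 pos [562.5  27.   87.5] phi -13.17 F [-0.7 -0.4 -0.6] M [-0.08  0.07 -0.01] open 55.7 q7 -0.19
[ 17.62188442 -12.85351008]
```

servo_tool(deltas=[{"dx": 0,"dy": 0,"dz": 0.015,"ax": 0,"ay": 0,"az": 0,"hand": 50},{"dx": 0,"dy": 0,"dz": 0.03,"ax": 0,"ay": 0,"az": 0,"hand": 50},{"dx": 0,"dy": 0,"dz": 0.03,"ax": 0,"ay": 0,"az": 0,"hand": 50}])

```text
clock: 32.8
tool_pos: [0.5626, 0.0269, 0.0872]
eef_rot: [0.784, 0.621, 0.0, 0.0]
contact_force: [-3.2, 0.9, 11.9]
opening: 0.628
```

```bash
python3 - <<'E'
from h import *
st(); print(w2v(r.get_state()['tool_pos'][:2]*1000))
E
```

```text
t 32.8 pos [562.6  26.9  87.2] phi -13.18 F [-3.2  0.9 11.9] M [-0.07  0.69  0.02] open 55.3 q7 -0.19
[ 17.72473517 -12.86083297]
```

servo_tool(deltas=[{"dx": 0,"dy": 0,"dz": -0.02,"ax": 0,"ay": 0,"az": 0,"hand": 50},{"dx": 0,"dy": 0,"dz": -0.02,"ax": 0,"ay": 0,"az": 0,"hand": 70},{"dx": 0,"dy": 0,"dz": -0.02,"ax": 0,"ay": 0,"az": 0,"hand": 70},{"dx": 0,"dy": 0,"dz": -0.02,"ax": 0,"ay": 0,"az": 0,"hand": 70},{"dx": 0,"dy": 0,"dz": -0.5,"ax": 0,"ay": 0,"az": 0,"hand": 70},{"dx": 0,"dy": 0,"dz": -1.4,"ax": 0,"ay": 0,"az": 0,"hand": 50},{"dx": 0,"dy": 0,"dz": -1.8,"ax": 0,"ay": 0,"az": 0,"hand": 40},{"dx": 0,"dy": 0,"dz": -1.8,"ax": 0,"ay": 0,"az": 0,"hand": 40}])

```text
clock: 33.8
tool_pos: [0.5637, 0.027, 0.1955]
eef_rot: [0.784, 0.621, 0.002, 0.001]
contact_force: [-0.4, -0.5, -1.3]
opening: 0.476
```

```bash
python3 - <<'E'
from h import *
st(); target(470.3,62,175,-13.2)
E
```

```text
t 33.8 pos [563.7  27.  195.5] phi -13.17 F [-0.4 -0.5 -1.3] M [-0.02  0.07  0.03] open 42.0 q7 -0.21
d [ 0.213 -1.65   0.335] a [ 0.037 -0.012  0.005]
```

servo_tool(deltas=[{"dx": 0.21,"dy": -1.65,"dz": 0,"ax": 0,"ay": 0,"az": 0,"hand": 40},{"dx": 0.21,"dy": -1.65,"dz": 0,"ax": 0,"ay": 0,"az": 0,"hand": 40},{"dx": 0.21,"dy": -1.65,"dz": 0.3,"ax": 0,"ay": 0,"az": 0,"hand": 40},{"dx": 0.21,"dy": -1.65,"dz": 0.3,"ax": 0,"ay": 0,"az": 0,"hand": 40}])

```text
clock: 34.3
tool_pos: [0.4676, 0.0618, 0.1742]
eef_rot: [0.783, 0.622, -0.002, -0.001]
contact_force: [-0.1, -0.6, -0.7]
opening: 0.456
```

```bash
python3 - <<'E'
from h import *
st(); target(470.3,62,100.5,-13.2)
p,d=snap('top','top15');q,_=snap('scene','scene15')
cv2.imwrite('pics/t15c.png',cv2.resize(p[195:285,240:310,::-1],(467,600),interpolation=cv2.INTER_CUBIC))
cv2.imwrite('pics/s15c.png',cv2.resize(q[170:290,200:360,::-1],(800,600),interpolation=cv2.INTER_CUBIC))
E
```

```text
t 34.3 pos [467.6  61.8 174.2] phi -13.14 F [-0.1 -0.6 -0.7] M [-0.04  0.1  -0.03] open 40.1 q7 -0.27
d [0.015 0.048 1.228] a [-0.037  0.015  0.011]
```

View pics/t15c.png

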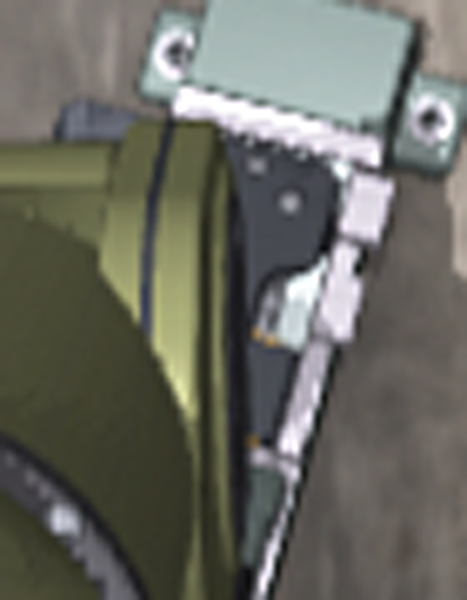

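View pics/s15c.png

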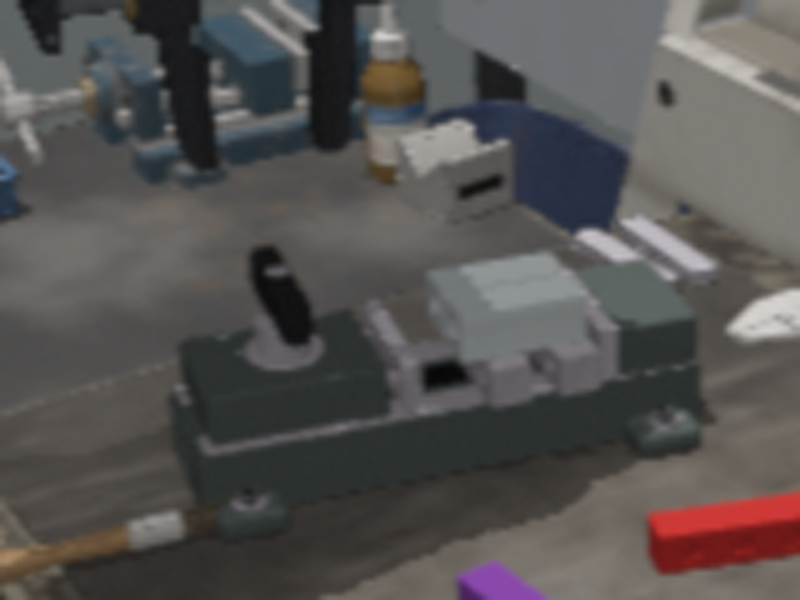

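servo_tool(deltas=[{"dx": 0.01,"dy": 0.01,"dz": 0.6,"ax": 0,"ay": 0,"az": 0,"hand": 40},{"dx": 0.01,"dy": 0.01,"dz": 1.22,"ax": 0,"ay": 0,"az": 0,"hand": 40},{"dx": 0.01,"dy": 0.01,"dz": 1.22,"ax": 0,"ay": 0,"az": 0,"hand": 40},{"dx": 0.01,"dy": 0.01,"dz": 1.22,"ax": 0,"ay": 0,"az": 0,"hand": 8},{"dx": 0.01,"dy": 0.01,"dz": 1.22,"ax": 0,"ay": 0,"az": 0,"hand": 8},{"dx": 0.01,"dy": 0.01,"dz": 1.22,"ax": 0,"ay": 0,"az": 0,"hand": 8},{"dx": 0.01,"dy": 0.01,"dz": 1.22,"ax": 0,"ay": 0,"az": 0,"hand": 8},{"dx": 0.01,"dy": 0.01,"dz": 1.22,"ax": 0,"ay": 0,"az": 0,"hand": 8}], newtons=30)

```text
clock: 35.4
tool_pos: [0.4708, 0.0623, 0.1037]
eef_rot: [0.784, 0.621, 0.001, 0.001]
contact_force: [-0.1, -0.0, 6.7]
opening: 0.157
```

```bash
python3 - <<'E'
from h import *
st(); print(w2v(r.get_state()['tool_pos'][:2]*1000))
w=v2w(-59,0.5);target(*w,100.5,-13.2)
E
```

```text
t 35.4 pos [470.8  62.3 103.7] phi -13.2 F [-0.1 -0.   6.7] M [-0.1  -0.04 -0.08] open 13.9 q7 -0.25
[-79.69909458   0.58404093]
d [-0.001  0.345  0.055] a [ 0.026 -0.01  -0.   ]
```

servo_tool(deltas=[{"dx": 0,"dy": 0.05,"dz": 0,"ax": 0,"ay": 0,"az": 0,"hand": 8},{"dx": 0,"dy": 0.1,"dz": 0,"ax": 0,"ay": 0,"az": 0,"hand": 8},{"dx": 0,"dy": 0.15,"dz": 0,"ax": 0,"ay": 0,"az": 0,"hand": 8},{"dx": 0,"dy": 0.2,"dz": 0,"ax": 0,"ay": 0,"az": 0,"hand": 8},{"dx": 0,"dy": 0.25,"dz": 0,"ax": 0,"ay": 0,"az": 0,"hand": 8},{"dx": 0,"dy": 0.3,"dz": 0,"ax": 0,"ay": 0,"az": 0,"hand": 8},{"dx": 0,"dy": 0.33,"dz": 0,"ax": 0,"ay": 0,"az": 0,"hand": 8},{"dx": 0,"dy": 0.33,"dz": 0,"ax": 0,"ay": 0,"az": 0,"hand": 8}])

```text
clock: 36.4
tool_pos: [0.4848, 0.0589, 0.1037]
eef_rot: [0.783, 0.622, -0.003, -0.003]
contact_force: [-9.2, 3.3, 15.3]
opening: 0.155
```

```bash
python3 - <<'E'
from h import *
st(); print(w2v(r.get_state()['tool_pos'][:2]*1000))
E
```

```text
t 36.4 pos [484.8  58.9 103.7] phi -13.1 F [-9.2  3.3 15.3] M [ 0.56  1.72 -0.16] open 13.6 q7 -0.24
[-65.37420544   0.49118412]
```

servo_tool(deltas=[{"dx": 0,"dy": 0.04,"dz": 0,"ax": 0,"ay": 0,"az": 0,"hand": 8},{"dx": 0,"dy": 0.08,"dz": 0,"ax": 0,"ay": 0,"az": 0,"hand": 8},{"dx": 0,"dy": 0.1,"dz": 0,"ax": 0,"ay": 0,"az": 0,"hand": 8},{"dx": 0,"dy": 0.1,"dz": 0,"ax": 0,"ay": 0,"az": 0,"hand": 8}])

```text
clock: 36.9
tool_pos: [0.4904, 0.0576, 0.1036]
eef_rot: [0.783, 0.622, -0.003, -0.003]
contact_force: [-9.8, 2.4, 15.8]
opening: 0.154
```

```bash
python3 - <<'E'
from h import *
st(); print(w2v(r.get_state()['tool_pos'][:2]*1000))
q,_=snap('scene','scene16')
cv2.imwrite('pics/s16c.png',cv2.resize(q[170:290,200:360,::-1],(800,600),interpolation=cv2.INTER_CUBIC))
E
```

```text
t 36.9 pos [490.4  57.6 103.6] phi -13.1 F [-9.8  2.4 15.8] M [ 0.55  1.73 -0.11] open 13.6 q7 -0.24
[-59.56905476   0.46808578]
```

View pics/s16c.png

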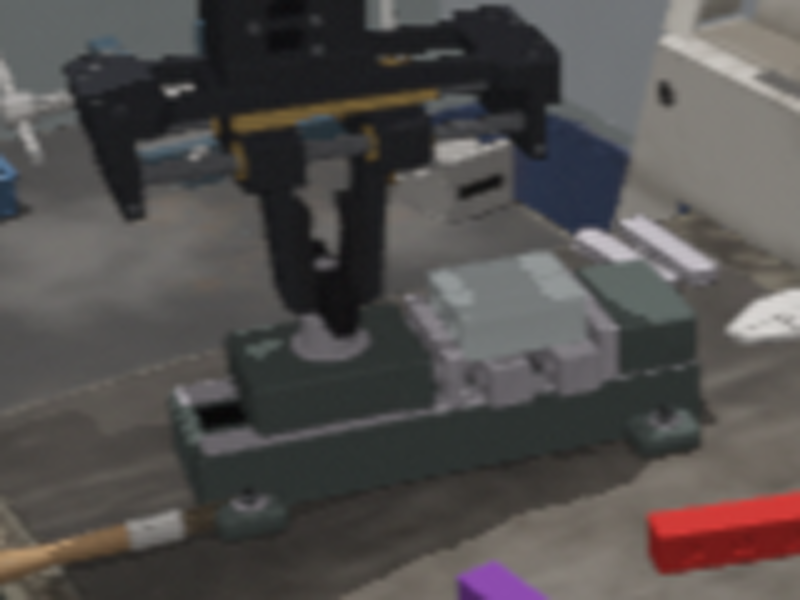

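servo_tool(deltas=[{"dx": 0,"dy": 0.03,"dz": 0,"ax": 0,"ay": 0,"az": 0,"hand": 8},{"dx": 0,"dy": 0.06,"dz": 0,"ax": 0,"ay": 0,"az": 0,"hand": 8},{"dx": 0,"dy": 0.07,"dz": 0,"ax": 0,"ay": 0,"az": 0,"hand": 8},{"dx": 0,"dy": 0.07,"dz": 0,"ax": 0,"ay": 0,"az": 0,"hand": 8}])

```text
clock: 37.45
tool_pos: [0.4942, 0.0566, 0.1036]
eef_rot: [0.783, 0.622, -0.003, -0.003]
contact_force: [-9.5, 3.1, 16.3]
opening: 0.152
```

```bash
python3 - <<'E'
from h import *
st(); print(w2v(r.get_state()['tool_pos'][:2]*1000))
E
```

```text
t 37.45 pos [494.2  56.6 103.6] phi -13.09 F [-9.5  3.1 16.3] M [ 0.55  1.88 -0.17] open 13.3 q7 -0.24
[-55.64566518   0.438058  ]
```

servo_tool(deltas=[{"dx": 0,"dy": 0.02,"dz": 0,"ax": 0,"ay": 0,"az": 0,"hand": 8},{"dx": 0,"dy": 0.04,"dz": 0,"ax": 0,"ay": 0,"az": 0,"hand": 8},{"dx": 0,"dy": 0.04,"dz": 0,"ax": 0,"ay": 0,"az": 0,"hand": 8}])

```text
clock: 37.83
tool_pos: [0.4958, 0.0563, 0.1036]
eef_rot: [0.783, 0.622, -0.004, -0.004]
contact_force: [-11.6, 3.5, 16.9]
opening: 0.154
```

```bash
python3 - <<'E'
from h import *
st(); print(w2v(r.get_state()['tool_pos'][:2]*1000))
q,_=snap('scene','scene17')
cv2.imwrite('pics/s17c.png',cv2.resize(q[200:270,270:350,::-1],(686,600),interpolation=cv2.INTER_CUBIC))
E
```

```text
t 37.83 pos [495.8  56.3 103.6] phi -13.08 F [-11.6   3.5  16.9] M [ 0.68  2.14 -0.09] open 13.6 q7 -0.24
[-54.0105598    0.45323479]
```

View pics/s17c.png

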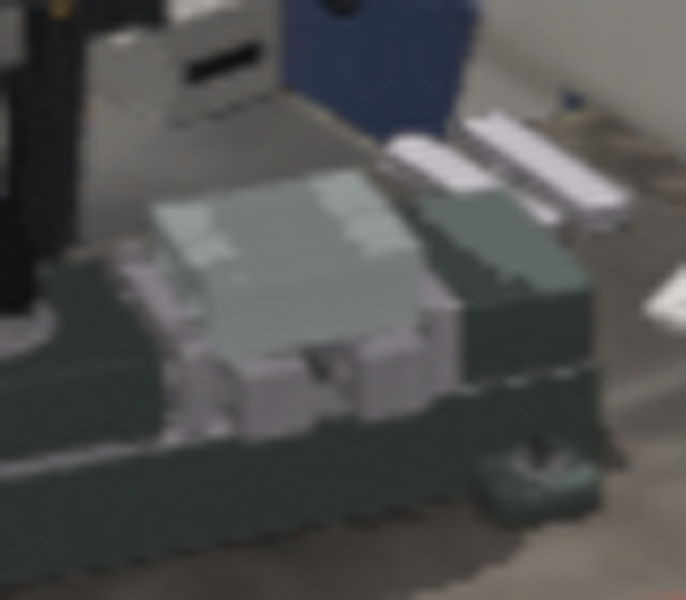

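servo_tool(deltas=[{"dx": 0,"dy": 0.02,"dz": 0,"ax": 0,"ay": 0,"az": 0,"hand": 8},{"dx": 0,"dy": 0.04,"dz": 0,"ax": 0,"ay": 0,"az": 0,"hand": 8},{"dx": 0,"dy": 0.04,"dz": 0,"ax": 0,"ay": 0,"az": 0,"hand": 8}])

```text
clock: 38.25
tool_pos: [0.4969, 0.056, 0.1036]
eef_rot: [0.783, 0.622, -0.004, -0.005]
contact_force: [-12.1, 4.0, 20.1]
opening: 0.154
```

```bash
python3 - <<'E'
from h import *
st(); print(w2v(r.get_state()['tool_pos'][:2]*1000))
E
```

```text
t 38.25 pos [496.9  56.  103.6] phi -13.06 F [-12.1   4.   20.1] M [ 0.84  2.59 -0.13] open 13.6 q7 -0.24
[-52.92996748   0.42619306]
```

servo_tool(deltas=[{"dx": 0,"dy": -0.04,"dz": 0,"ax": 0,"ay": 0,"az": 0,"hand": 8},{"dx": 0,"dy": -0.08,"dz": 0,"ax": 0,"ay": 0,"az": 0,"hand": 8},{"dx": 0,"dy": -0.11,"dz": 0,"ax": 0,"ay": 0,"az": 0,"hand": 8},{"dx": 0,"dy": -0.11,"dz": 0,"ax": 0,"ay": 0,"az": 0,"hand": 8}])

```text
clock: 38.75
tool_pos: [0.4964, 0.0562, 0.1037]
eef_rot: [0.783, 0.621, -0.0, -0.001]
contact_force: [-2.0, 1.1, 10.0]
opening: 0.154
```

```bash
python3 - <<'E'
from h import *
st(); print(w2v(r.get_state()['tool_pos'][:2]*1000))
E
```

```text
t 38.75 pos [496.4  56.2 103.7] phi -13.16 F [-2.   1.1 10. ] M [ 0.07  0.6  -0.07] open 13.5 q7 -0.24
[-53.44192947   0.4619977 ]
```

servo_tool(deltas=[{"dx": 0,"dy": 0,"dz": 0,"ax": 0,"ay": 0,"az": 0.8,"hand": 8},{"dx": 0,"dy": 0,"dz": 0,"ax": 0,"ay": 0,"az": 1.6,"hand": 8},{"dx": 0,"dy": 0,"dz": 0,"ax": 0,"ay": 0,"az": 2.4,"hand": 8},{"dx": 0,"dy": 0,"dz": 0,"ax": 0,"ay": 0,"az": 3.2,"hand": 8},{"dx": 0,"dy": 0,"dz": 0,"ax": 0,"ay": 0,"az": 4,"hand": 8},{"dx": 0,"dy": 0,"dz": 0,"ax": 0,"ay": 0,"az": 4.8,"hand": 8},{"dx": 0,"dy": 0,"dz": 0,"ax": 0,"ay": 0,"az": 5.6,"hand": 8},{"dx": 0,"dy": 0,"dz": 0,"ax": 0,"ay": 0,"az": 6.4,"hand": 8},{"dx": 0,"dy": 0,"dz": 0,"ax": 0,"ay": 0,"az": 6.6,"hand": 8}])

```text
clock: 39.88
tool_pos: [0.4956, 0.0566, 0.1037]
eef_rot: [0.948, 0.319, -0.001, -0.001]
contact_force: [-3.8, 1.3, 10.9]
opening: 0.152
```

```bash
python3 - <<'E'
from h import *
st(); print(w2v(r.get_state()['tool_pos'][:2]*1000))
E
```

```text
t 39.88 pos [495.6  56.6 103.7] phi -52.78 F [-3.8  1.3 10.9] M [0.19 0.91 0.09] open 13.4 q7 -0.62
[-54.24982619   0.70618014]
```

servo_tool(deltas=[{"dx": 0,"dy": 0,"dz": 0,"ax": 0,"ay": 0,"az": 0.8,"hand": 8},{"dx": 0,"dy": 0,"dz": 0,"ax": 0,"ay": 0,"az": 1.6,"hand": 8},{"dx": 0,"dy": 0,"dz": 0,"ax": 0,"ay": 0,"az": 2.4,"hand": 8},{"dx": 0,"dy": 0,"dz": 0,"ax": 0,"ay": 0,"az": 3.2,"hand": 8},{"dx": 0,"dy": 0,"dz": 0,"ax": 0,"ay": 0,"az": 4,"hand": 8},{"dx": 0,"dy": 0,"dz": 0,"ax": 0,"ay": 0,"az": 4.8,"hand": 8},{"dx": 0,"dy": 0,"dz": 0,"ax": 0,"ay": 0,"az": 5.6,"hand": 8},{"dx": 0,"dy": 0,"dz": 0,"ax": 0,"ay": 0,"az": 6.4,"hand": 8},{"dx": 0,"dy": 0,"dz": 0,"ax": 0,"ay": 0,"az": 6.8,"hand": 8},{"dx": 0,"dy": 0,"dz": 0,"ax": 0,"ay": 0,"az": 6.8,"hand": 8}])

```text
clock: 41.12
tool_pos: [0.4946, 0.0576, 0.1037]
eef_rot: [1.0, -0.031, -0.002, -0.002]
contact_force: [-6.5, 2.9, 13.9]
opening: 0.156
```

```bash
python3 - <<'E'
from h import *
st(); print(w2v(r.get_state()['tool_pos'][:2]*1000))
E
```

```text
t 41.12 pos [494.6  57.6 103.7] phi -93.5 F [-6.5  2.9 13.9] M [ 0.51  1.36 -0.04] open 13.8 q7 -1.03
[-55.48090755   1.49741614]
```

servo_tool(deltas=[{"dx": 0,"dy": 0,"dz": 0,"ax": 0,"ay": 0,"az": 0.3,"hand": 8},{"dx": 0,"dy": 0,"dz": 0,"ax": 0,"ay": 0,"az": 0.6,"hand": 8},{"dx": 0,"dy": 0,"dz": 0,"ax": 0,"ay": 0,"az": 0.6,"hand": 8}])

```text
clock: 41.5
tool_pos: [0.4948, 0.0576, 0.1036]
eef_rot: [0.998, -0.061, -0.002, -0.002]
contact_force: [-6.5, 1.9, 13.6]
opening: 0.158
```

```bash
python3 - <<'E'
from h import *
st(); print(w2v(r.get_state()['tool_pos'][:2]*1000))
E
```

```text
t 41.5 pos [494.8  57.6 103.6] phi -96.95 F [-6.5  1.9 13.6] M [0.47 1.31 0.57] open 13.9 q7 -1.07
[-55.33343674   1.52865503]
```

servo_tool(deltas=[{"dx": 0,"dy": 0,"dz": 0,"ax": 0,"ay": 0,"az": -0.35,"hand": 8},{"dx": 0,"dy": 0,"dz": 0,"ax": 0,"ay": 0,"az": -0.35,"hand": 14},{"dx": 0,"dy": 0,"dz": 0,"ax": 0,"ay": 0,"az": -0.35,"hand": 36},{"dx": 0,"dy": 0,"dz": 0,"ax": 0,"ay": 0,"az": -0.35,"hand": 36},{"dx": 0,"dy": 0,"dz": -0.5,"ax": 0,"ay": 0,"az": -0.35,"hand": 36},{"dx": 0,"dy": 0,"dz": -1.5,"ax": 0,"ay": 0,"az": -0.35,"hand": 36},{"dx": 0,"dy": 0,"dz": -2.2,"ax": 0,"ay": 0,"az": -0.35,"hand": 36},{"dx": 0,"dy": 0,"dz": -2.2,"ax": 0,"ay": 0,"az": -0.35,"hand": 36}])

```text
clock: 42.5
tool_pos: [0.4992, 0.0556, 0.2373]
eef_rot: [0.999, -0.044, 0.003, -0.0]
contact_force: [0.2, -0.3, -0.9]
opening: 0.411
```

```bash
python3 - <<'E'
from h import *
st(); target(400,330,260,-60)
E
```

```text
t 42.5 pos [499.2  55.6 237.3] phi -95.07 F [ 0.2 -0.3 -0.9] M [-0.    0.16 -0.04] open 36.2 q7 -1.22
d [-2.048 -4.41  -0.388] a [ 0.01  -0.063 -5.845]
```

servo_tool(deltas=[{"dx": -2,"dy": -4.4,"dz": -0.3,"ax": 0,"ay": 0,"az": -5.8,"hand": 60},{"dx": -2,"dy": -4.4,"dz": -0.3,"ax": 0,"ay": 0,"az": -5.8,"hand": 60},{"dx": -2,"dy": -4.4,"dz": -0.3,"ax": 0,"ay": 0,"az": -5.8,"hand": 60},{"dx": -2,"dy": -4.4,"dz": -0.3,"ax": 0,"ay": 0,"az": -5.8,"hand": 60},{"dx": -2,"dy": -4.4,"dz": -0.3,"ax": 0,"ay": 0,"az": -5.8,"hand": 60},{"dx": -2,"dy": -4.4,"dz": -0.3,"ax": 0,"ay": 0,"az": -5.8,"hand": 60},{"dx": -2,"dy": -4.4,"dz": -0.3,"ax": 0,"ay": 0,"az": -5.8,"hand": 60},{"dx": -2,"dy": -4.4,"dz": -0.3,"ax": 0,"ay": 0,"az": -5.8,"hand": 60}])

```text
clock: 43.5
tool_pos: [0.4016, 0.3276, 0.2523]
eef_rot: [0.967, 0.255, -0.0, 0.001]
contact_force: [-0.3, 0.6, -0.1]
opening: 0.682
```

```bash
python3 - <<'E'
from h import *
st()
p,d=snap('top','top20');q,_=snap('scene','scene20')
cv2.imwrite('pics/t20c.png',cv2.resize(p[195:295,230:310,::-1],(480,600),interpolation=cv2.INTER_CUBIC))
cv2.imwrite('pics/s20c.png',cv2.resize(q[180:280,220:350,::-1],(780,600),interpolation=cv2.INTER_CUBIC))
cv2.imwrite('pics/t20.png',p[130:370,:,::-1])
E
```

```text
t 43.5 pos [401.6 327.6 252.3] phi -60.44 F [-0.3  0.6 -0.1] M [ 0.01  0.16 -0.02] open 60.1 q7 -1.32
```

View pics/t20c.png

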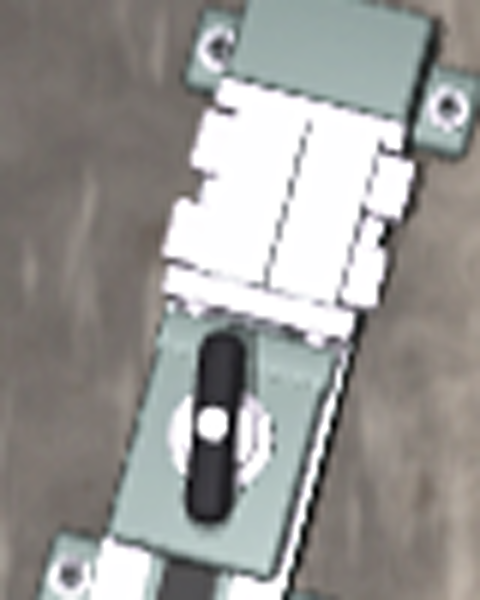

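View pics/s20c.png

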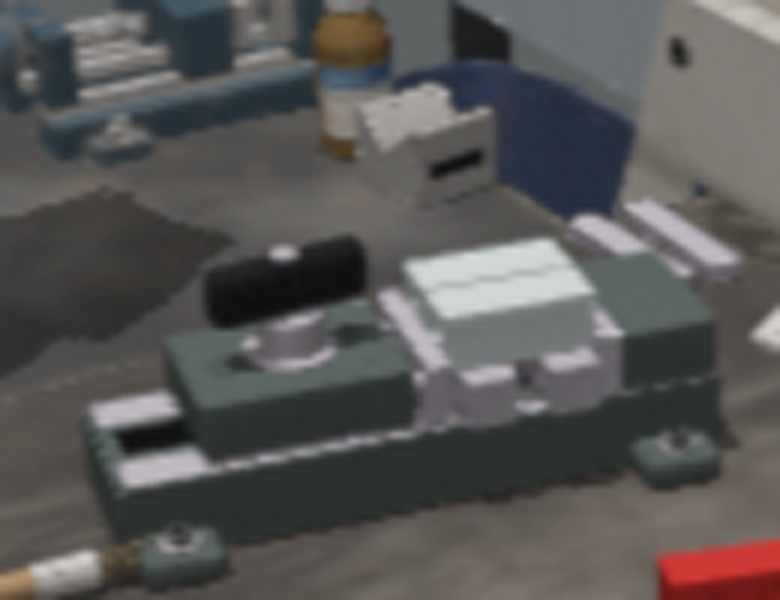

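View pics/t20.png

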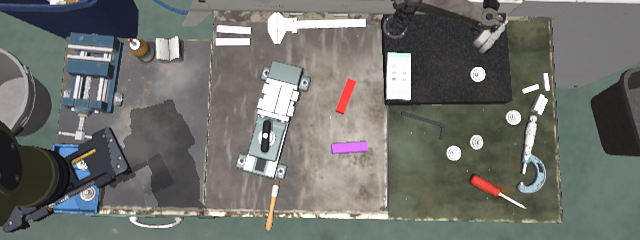

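```bash
python3 - <<'E'
from h import *
import h; h.VO=np.array([549.2,42.3]); k=6
def c(U,V,z): return (ray('top',(U+.5)/k-.5+230,(V+.5)/k-.5+195,z)*1000)
a,b=c(222,338,.094),c(205,518,.094);d=w2v(a)-w2v(b);print('bar',np.degrees(np.arctan2(d[1],d[0])), w2v((a+b)/2))
for nm,u,v,z in [('seam far',310,118,.072),('seam near',268,287,.072),('p1 nearL',165,262,.05),('p1R near',378,307,.05),('p0 L far',205,112,.05),('plate L',166,265,.057)]: print(nm,w2v(c(u,v,z)).round(1))
E
```

```text
bar 9.74451582790513 [-55.44690676   1.05873236]
seam far [50.4 -0.7]
seam near [-5.8 -1.8]
p1 nearL [-3.2 34.6]
p1R near [ -0.3 -35.9]
p0 L far [48. 35.]
plate L [-5.  33.1]
```

```bash
python3 - <<'E'
from h import *
print(r.finish_job()); st()
E
```

```text
the job is handed in; nothing more can be done
None
the job is handed in; nothing more can be done
```

The batch is set up and clamped, and the job is handed in at about 43.6 s of the 210 s allowed. I turned the cam knob to its free stop and drew the jaw wide open. Then I laid both taller parallels crosswise on the bed and the two blanks present side by side across them. I slid the jaw up until it held the blanks and turned the cam clockwise to its stop.

**Last checks:**
- The handle stands 9.7° off the slide line, which matches the clamped stop at 1.4 rad. The turning torque also rose there, as it does at a stop.
- The blanks span x ≈ -6 to +50 mm, flat and in contact with both jaws.
- The gripper was clear of everything and reading no force.
- In the last top view the brush, hex key and low parallels lie where they started.

**What did not agree:**
- The cameras and the arm differed by 2 to 3 mm in position. On the left of the bench the cameras read about 3.5 mm low, so the first blank sat lower in the grip than planned. It landed with about 19 N before I lifted it, corrected and set it down again.
- I pushed the jaw about 2 mm past first contact. The carriage seems to have been pressed back that far when the cam was turned. The final gap looks right, but I could not measure the clamping force itself.

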